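# Nest the dip baskets on the drain hook

### The job

Hang the three stainless dip baskets on the bar of the hook stand so that they nest in one another: the large one first, then the medium, then the small, each with its crook over the bar. As you hang each one, press it back along the bar, gently but until you clearly feel the sprung buffer give (the later ones push through those already there), without ever forcing the buffer or the stand hard. Leave all three hanging still, crook against crook, and do not disturb the bottle, the tray or the bin.

Things in the scene. Friction and masses are not known exactly. Their poses are not given: they have to be found in the camera images.
- large: Large stainless dip basket, about 280 g: perforated round cup 132 mm across, 36 high (wall 2.5, floor 3), with a rigid square wire bail. Origin: centre of its underside, z up. The bail (5 mm wire) lies in the y-z plane: legs at y = +-67 rise to z = 100, then slope in to a crook at the top middle, topped by a grip tab. A half turn about z looks the same. Mass may differ by 20 %.
- large_crook (a point): Middle of the slot roof of the large basket's crook (rests on the bar), 130 mm above its underside; axes as the basket's. Crook: upside-down U of steel, 12 thick (x), slot 15 wide (y), mouth flared, reaching 24 below the roof; top 8 above. The grip tab stands on it: z = 8 to 44, 8 thick (x), 16 wide (y): pinch across the 16 from above, tips just above the crook top.
- medium: Medium stainless dip basket, about 170 g: perforated round cup 88 mm across, 34 high (wall 2.5, floor 3), with a rigid square wire bail. Origin: centre of its underside, z up. The bail (5 mm wire) lies in the y-z plane: legs at y = +-45 rise to z = 93, then slope in to a crook at the top middle, topped by a grip tab. A half turn about z looks the same. Mass may differ by 20 %.
- medium_crook (a point): Middle of the slot roof of the medium basket's crook (rests on the bar), 123 mm above its underside; axes as the basket's. Crook: upside-down U of steel, 12 thick (x), slot 15 wide (y), mouth flared, reaching 24 below the roof; top 8 above. The grip tab stands on it: z = 8 to 44, 8 thick (x), 22 wide (y): pinch across the 22 from above, tips just above the crook top.
- small: Small stainless dip basket, about 90 g: perforated round cup 44 mm across, 30 high (wall 2.5, floor 3), with a rigid square wire bail. Origin: centre of its underside, z up. The bail (5 mm wire) lies in the y-z plane: legs at y = +-23 rise to z = 86, then slope in to a crook at the top middle, topped by a grip tab. A half turn about z looks the same. Mass may differ by 20 %.
- small_crook (a point): Middle of the slot roof of the small basket's crook (rests on the bar), 116 mm above its underside; axes as the basket's. Crook: upside-down U of steel, 12 thick (x), slot 15 wide (y), mouth flared, reaching 24 below the roof; top 8 above. The grip tab stands on it: z = 8 to 44, 8 thick (x), 28 wide (y): pinch across the 28 from above, tips just above the crook top.
- stand: Fixed hook stand. Origin on the bench under the bar; z up; x runs along the bar from its free end (robot side) to the post (front face at x = 110 mm, 30 wide, 170 high, foot plate behind it). A basket comes on from the free end: crook held well above bar and lip with the cup below the bar, moved along x, then lowered. The large cup then hangs 22 mm above the bench.
- bar_top (a point): On the middle line of the flat top of the level polished bar, 152 mm above the stand's origin; axes as the stand's. Bar 12 mm wide, 10 high, from x = -75 to the post. Hung crooks touch, 12 mm apart, smaller ones nearer the free end. Lift a smaller cup above the larger one's rim, then lower it with its crook 12 to 19 mm in front of the larger one's crook; it ends 4 mm above that cup's floor.
- bar_tip (a point): Top of the upturned lip at the bar's free end, 14 mm above the bar's top; the lip is 8 mm thick (x) and 12 wide, this point is its middle, at x = -79 mm of the stand.
- collar_zone (a point): On the bar's top at stand x = 2 mm, middle of the zone of the stop, NOT the stop itself: a grey collar clamped anew each time, a black sprung plate (34 wide, 32 high) on its front, front face unreported, between x = -20 and 24. The plate gives 1 mm per 2.5 N over 5 mm, then is solid. Press with 6 to 10 N for half a second; it must feel over 2.5, never over 16. Stand bears 40 N.
- bottle: Bystander: white plastic dispensing bottle with blue cap, 34 mm across, 110 mm high, origin at the centre of its underside.
- tray: Bystander: white plastic parts tray, 90 x 200 x 40 mm, origin at the centre of its underside.
- bin: Bystander: blue plastic bin, 150 x 100 x 75 mm, origin at the centre of its underside.
Not all that is in view belongs to the job. What is shaped like the small but red is not meant.

How it is judged:
On the way, in this order (a step that is already met when the one before it is completed fails the run):
1. the large basket, its crook over the bar, is pressed back against the sprung buffer with more than 2.5 N (z of large_crook in the frame of bar_top between -0.004 and 0.012 m and y of large_crook in the frame of bar_top between -0.006 and 0.006 m and x of large_crook in the frame of bar_top between -0.032 and 0.028 m and contact force between large and buffer_c0 above 2.5 N), for 0.2 s.
2. the medium basket, its crook over the bar in front of the large one, is pressed back so that the buffer feels more than 2.5 N through the large one (z of medium_crook in the frame of bar_top between -0.004 and 0.012 m and y of medium_crook in the frame of bar_top between -0.006 and 0.006 m and z of large_crook in the frame of bar_top between -0.004 and 0.012 m and y of large_crook in the frame of bar_top between -0.006 and 0.006 m and distance between medium_crook and large_crook between 0.009 and 0.018 m and contact force between medium and large above 2 N and contact force between large and buffer_c0 above 2.5 N), for 0.2 s.
3. the small basket, its crook over the bar in front of the medium one, is pressed back so that the buffer feels more than 2.5 N through the other two (z of small_crook in the frame of bar_top between -0.004 and 0.012 m and y of small_crook in the frame of bar_top between -0.006 and 0.006 m and z of medium_crook in the frame of bar_top between -0.004 and 0.012 m and y of medium_crook in the frame of bar_top between -0.006 and 0.006 m and z of large_crook in the frame of bar_top between -0.004 and 0.012 m and y of large_crook in the frame of bar_top between -0.006 and 0.006 m and distance between small_crook and medium_crook between 0.009 and 0.018 m and distance between medium_crook and large_crook between 0.009 and 0.018 m and contact force between small and medium above 2 N and contact force between large and buffer_c0 above 2.5 N), for 0.2 s.
At the end, for the whole second after the job is handed in: All three hang at rest, tilt under 8 deg, square to the bar within 11 deg, slot roofs within 4 mm of the bar top and 6 mm of its middle line; large crook at stand x -34 to 26 mm, medium in front of it, small in front of that, neighbours 9 to 18 mm apart (z of large_crook in the frame of bar_top between -0.004 and 0.004 m and y of large_crook in the frame of bar_top between -0.006 and 0.006 m and linear speed of each of large, medium, small below 0.05 m/s and angular speed of each of large, medium, small below 0.5 rad/s and angle between each of large, medium, small's own z axis and vertical below 0.14 rad and angle between the x axis of each of large, medium, small and the x axis of stand, either way round below 0.2 rad and z of medium_crook in the frame of bar_top between -0.004 and 0.004 m and y of medium_crook in the frame of bar_top between -0.006 and 0.006 m and z of small_crook in the frame of bar_top between -0.004 and 0.004 m and y of small_crook in the frame of bar_top between -0.006 and 0.006 m and x of large_crook in the frame of bar_top between -0.034 and 0.026 m and distance between medium_crook and large_crook between 0.009 and 0.018 m and distance between small_crook and medium_crook between 0.009 and 0.018 m and ((x of medium_crook in the frame of bar_top below -0.063 m and x of large_crook in the frame of bar_top above -0.063 m) or (x of medium_crook in the frame of bar_top below -0.057 m and x of large_crook in the frame of bar_top above -0.057 m) or (x of medium_crook in the frame of bar_top below -0.051 m and x of large_crook in the frame of bar_top above -0.051 m) or (x of medium_crook in the frame of bar_top below -0.045 m and x of large_crook in the frame of bar_top above -0.045 m) or (x of medium_crook in the frame of bar_top below -0.039 m and x of large_crook in the frame of bar_top above -0.039 m) or (x of medium_crook in the frame of bar_top below -0.033 m and x of large_crook in the frame of bar_top above -0.033 m) or (x of medium_crook in the frame of bar_top below -0.027 m and x of large_crook in the frame of bar_top above -0.027 m) or (x of medium_crook in the frame of bar_top below -0.021 m and x of large_crook in the frame of bar_top above -0.021 m) or (x of medium_crook in the frame of bar_top below -0.015 m and x of large_crook in the frame of bar_top above -0.015 m) or (x of medium_crook in the frame of bar_top below -0.009 m and x of large_crook in the frame of bar_top above -0.009 m) or (x of medium_crook in the frame of bar_top below -0.003 m and x of large_crook in the frame of bar_top above -0.003 m) or (x of medium_crook in the frame of bar_top below 0.003 m and x of large_crook in the frame of bar_top above 0.003 m) or (x of medium_crook in the frame of bar_top below 0.009 m and x of large_crook in the frame of bar_top above 0.009 m) or (x of medium_crook in the frame of bar_top below 0.015 m and x of large_crook in the frame of bar_top above 0.015 m) or (x of medium_crook in the frame of bar_top below 0.021 m and x of large_crook in the frame of bar_top above 0.021 m)) and ((x of small_crook in the frame of bar_top below -0.063 m and x of medium_crook in the frame of bar_top above -0.063 m) or (x of small_crook in the frame of bar_top below -0.057 m and x of medium_crook in the frame of bar_top above -0.057 m) or (x of small_crook in the frame of bar_top below -0.051 m and x of medium_crook in the frame of bar_top above -0.051 m) or (x of small_crook in the frame of bar_top below -0.045 m and x of medium_crook in the frame of bar_top above -0.045 m) or (x of small_crook in the frame of bar_top below -0.039 m and x of medium_crook in the frame of bar_top above -0.039 m) or (x of small_crook in the frame of bar_top below -0.033 m and x of medium_crook in the frame of bar_top above -0.033 m) or (x of small_crook in the frame of bar_top below -0.027 m and x of medium_crook in the frame of bar_top above -0.027 m) or (x of small_crook in the frame of bar_top below -0.021 m and x of medium_crook in the frame of bar_top above -0.021 m) or (x of small_crook in the frame of bar_top below -0.015 m and x of medium_crook in the frame of bar_top above -0.015 m) or (x of small_crook in the frame of bar_top below -0.009 m and x of medium_crook in the frame of bar_top above -0.009 m) or (x of small_crook in the frame of bar_top below -0.003 m and x of medium_crook in the frame of bar_top above -0.003 m) or (x of small_crook in the frame of bar_top below 0.003 m and x of medium_crook in the frame of bar_top above 0.003 m) or (x of small_crook in the frame of bar_top below 0.009 m and x of medium_crook in the frame of bar_top above 0.009 m) or (x of small_crook in the frame of bar_top below 0.015 m and x of medium_crook in the frame of bar_top above 0.015 m) or (x of small_crook in the frame of bar_top below 0.021 m and x of medium_crook in the frame of bar_top above 0.021 m))); the robot touches nothing.
It fails at once if the sprung buffer is forced with more than 16 N (contact force between anything else and buffer_c0 above 16 N).
It fails at once if the stand (bar, lip, post, buffer) bears more than 40 N (contact force between anything else and stand above 40 N).
It fails at once if the bottle is moved by more than 15 mm (distance of bottle from where it was at the start of the episode above 0.015 m).
It fails at once if the tray is moved by more than 15 mm (distance of tray from where it was at the start of the episode above 0.015 m).
It fails at once if the bin is moved by more than 15 mm (distance of bin from where it was at the start of the episode above 0.015 m).
It also fails if it takes over 72 s, if anything falls off the work surface, if the arm or the gripper's body presses on something with over 40 N, if the wrist force passes 120 N, or if a joint passes its speed limit or range.

### The arm

A 6-joint arm with a two-finger parallel gripper is mounted at the origin on the work surface. World frame = base frame: x ahead of the robot, y to its left, z up, the work surface at z = 0. Lengths are in m, angles in rad, forces in N, time in s.
With the tool pointing down it reaches from about 0.35 to 0.975 m from the base axis. Payload 17.4 kg.
Tool frame: the origin (TCP) lies midway between the tips of the shut fingers; the grasp point (between the pads) lies 19 mm behind it; z points along the fingers, x is the direction in which the jaws open and shut, and the axes are right-handed (so a half turn about z gives the same grasp; the last joint's range is limited). The gripper opens to 85 mm and grips with 20 to 120 N. Pads are 22 mm wide; open, the fingers measure 114 mm over their backs; the gripper's body (76 mm by 85 mm) begins 54 mm behind the grasp point. The pads swing forward as they close: fully open they stand 13 mm farther back than shut.
Start: joints at [-1.315, 0.116, 1.442, -0, 1.584, -0.038], TCP at [0.195, -0.646, 0.231] pointing down, gripper open.
Joint ranges: [-2.83, 2.83], [-0.83, 2.19], [0.07, 2.5], [-1.14, 4.28], [0.01, 3], [-2.97, 2.97]. Speed limits (rad/s): [1.89, 1.89, 2.22, 3.14, 3.14, 3.14].

### API

Orientations are given as a rotation vector (axis times angle).
In Python, from bench import monitor, read_camera, camera_params, order gives the robot as it stands.
- The arm moves only by the shell command python3 -m jog 'ROWS' [FORCE]. ROWS is JSON, a list of rows, each a list of 7 numbers: the shift along the tool's x, y, z in cm, then the turn, a rotation vector about the tool's x, y, z in rad, then the opening, from 0 (shut) to 1 (fully open). In form: [[tx, ty, tz, wx, wy, wz, claw], ...]. A call has exactly 5 rows; each row shifts and turns the pose as measured when the row begins, along the tool's axes as they then stand; what a row does not reach is not made up. A row lasts 1/8 s, in which the tool goes at most 62.5 mm and 10.7 degrees, less where a joint would pass 70% of its speed; a pose out of reach is approached as far as the arm can. A call is refused whole if a number of a shift passes 6.25 or a number of a turn 0.188, either way. A call with a gripper value outside its range is refused whole. The fingers move at their own pace and stop on an object; FORCE is the grip in N (left out, the last holds). Time passes only in rows, so rows that do not move let the fingers close, or fill a call up. It gives the time, the measured TCP pose, the force and the opening at its end, in the units of the state.
- monitor.state(): the state, without advancing time (a new reading comes with each control period).
- read_camera(name): name is "side" or "top" or "wrist"; returns (picture, depth): 480x640x3 uint8, red, green, blue; 480x640 float32, m along the optical axis (not along the pixel's ray), 0 where there is no reading.
- camera_params(name): a dict with "intrinsics" (3x3 intrinsics, pixels), "eye" and "orientation" of the camera in the world; the wrist camera has in their place "mount" (4x4, takes a point from camera to tool coordinates, whose origin is the TCP and whose axes are the tool frame's). Camera axes: x right, y up, looking along -z (the intrinsics and any distortion apply to the point x, -y, -z); pixel columns grow to the right and rows downward; lengths in m; the calibration is good to about 2 mm. A picture is of the moment at which its call begins: read the wrist's pose just before it. camera_params takes no time and is no camera call.
- order.sign_off(): hands the job in, once; it reports no verdict.
The state is a dict: "time_s": time; "qpos": joint angles; "qd": joint speeds; "effort": joint torques, N m; "ee_pos": TCP position; "ee_rot": TCP orientation; "wrist_force": force on the tool from outside, world axes, zero at the start; "torque": the same for the moment, N m; "gripper_width": finger opening in m.
Only numpy, scipy, OpenCV 4.12 (cv2) and the standard library are available. Lean on these libraries where they do the work, as an engineer would, in place of code of your own. Each camera call takes 0.05 s, during which the arm holds its last target.

## Working session

There is one attempt and no reset: what is moved stays moved. The work goes in short steps, Python scripts to look and compute and a shell command to move; the robot and the scene stay as the last step left them, time stands still between calls to the robot, and variables do not carry over. Pictures are saved under pics/ and viewed, and the job is handed in when it is done.

```bash
ls; mkdir -p pics; cat > h.py <<'E'
import numpy as np, cv2, json
from bench import monitor, read_camera, camera_params, order
from scipy.spatial.transform import Rotation as R
def save(name,img): cv2.imwrite('pics/'+name+'.png',img[:,:,::-1])
def snap(c):
    s=monitor.state(); p,d=read_camera(c); np.savez('pics/last_%s.npz'%c,p=p,d=d,pos=s['ee_pos'],rot=s['ee_rot']); return p,d
E
python3 - <<'E'
from h import *
print(monitor.state())
for c in ['side','top','wrist']:
    p,d=snap(c); save(c+'0',p); print(c,camera_params(c))
E
```

```text
pics
{'time_s': 0.0, 'qpos': array([-1.31481008e+00,  1.16482311e-01,  1.44226443e+00,  3.74327324e-05,
        1.58399751e+00, -3.77982779e-02]), 'qd': array([-0.00139118,  0.00039642, -0.00109539,  0.00037114,  0.00010316,
        0.00063681]), 'effort': array([ 1.15068917e-03, -7.31987214e+01, -6.32487130e+01,  5.74771275e-05,
        6.25290981e-03,  4.55709983e-05]), 'ee_pos': array([ 0.19541918, -0.64589512,  0.23056517]), 'ee_rot': array([-2.52205645e+00,  1.87193003e+00,  1.37362799e-03]), 'wrist_force': array([-0.35551333,  0.05148025, -0.76868711]), 'torque': array([-0.00581598,  0.03339106,  0.00472637]), 'gripper_width': 0.08551554943141604}
side {'intrinsics': array([[509.17079263,   0.        , 333.60610846],
       [  0.        , 509.17079263, 242.2656526 ],
       [  0.        ,   0.        ,   1.        ]]), 'eye': array([0.28015635, 0.95688903, 0.70213595]), 'orientation': array([ 0.24309944, -1.45640226, -2.47586002])}
top {'intrinsics': array([[521.46874275,   0.        , 328.27119616],
       [  0.        , 521.46874275, 239.92256036],
       [  0.        ,   0.        ,   1.        ]]), 'eye': array([ 0.37622472, -0.03189713,  1.2988699 ]), 'orientation': array([ 0.14975258, -0.16467809, -1.54548645])}
wrist {'intrinsics': array([[354.67430995,   0.        , 321.51050089],
       [  0.        , 354.67430995, 244.60518222],
       [  0.        ,   0.        ,   1.        ]]), 'mount': array([[ 9.99999928e-01,  2.86870820e-05, -3.77485906e-04,
        -2.89222471e-04],
       [-8.67770352e-05, -9.53206323e-01, -3.02320524e-01,
        -7.71492948e-02],
       [-3.68494646e-04,  3.02320535e-01, -9.53206252e-01,
        -1.42902117e-01],
       [ 0.00000000e+00,  0.00000000e+00,  0.00000000e+00,
         1.00000000e+00]])}
```

View pics/side0.png

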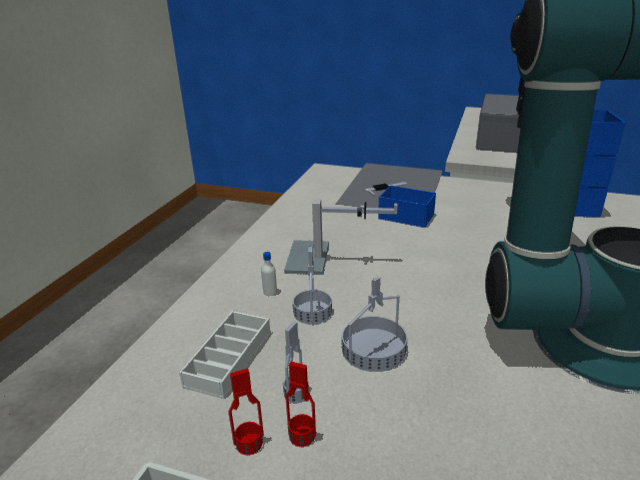

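View pics/top0.png

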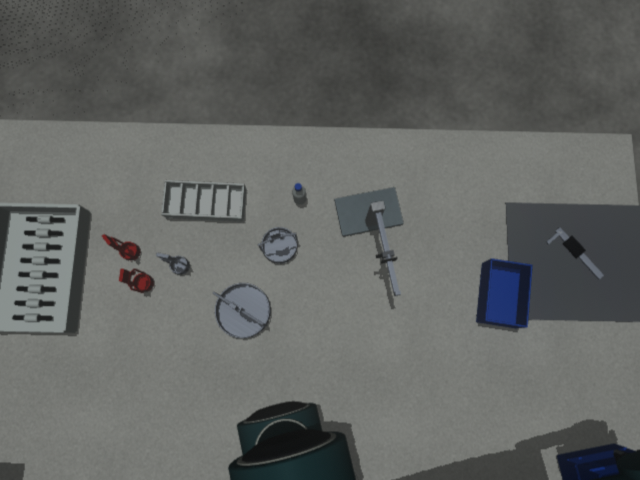

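View pics/wrist0.png

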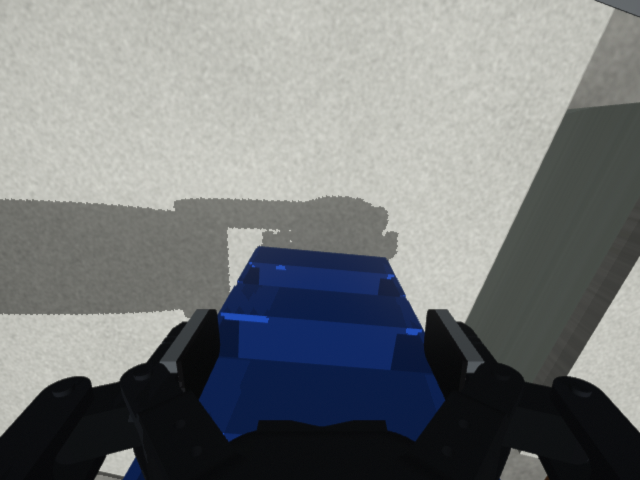

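The top view shows the large basket at (243,311), the medium at (279,245) and the stand bar from (378,208) to (396,294). There are three small-shaped candidates: steel at (180,265) and red at (127,248) and (137,281). The steel one fits the description, and I'll check it in a crop.

```bash
cat >> h.py <<'E'
def cloud(c):
    z=np.load('pics/last_%s.npz'%c); p,d=z['p'],z['d']; P=camera_params(c); K=P['intrinsics']
    v,u=np.mgrid[0:480,0:640]; X=(u-K[0,2])/K[0,0]*d; Y=-(v-K[1,2])/K[1,1]*d
    pts=np.stack([X,Y,-d],-1)
    if c=='wrist':
        M=P['mount']; pts=pts@M[:3,:3].T+M[:3,3]; pts=pts@R.from_rotvec(z['rot']).as_matrix().T+z['pos']
    else: pts=pts@R.from_rotvec(P['orientation']).as_matrix().T+P['eye']
    pts[d==0]=np.nan
    return p,pts
E
python3 - <<'E'
from h import *
p,_=cloud('top')
a=cv2.resize(p[215:350,90:310],None,fx=3.6,fy=3.6,interpolation=cv2.INTER_CUBIC); save('crop_top_l',a)
b=cv2.resize(p[180:310,320:440],None,fx=4.5,fy=4.5,interpolation=cv2.INTER_CUBIC); save('crop_top_r',b)
for c in ['top','side']:
    p,w=cloud(c)
    # plane check
    g=(abs(w[...,0]-.5)<.3)&(abs(w[...,1])<.5)&(abs(w[...,2])<.01)
    print(c,'plane med z',np.nanmedian(w[...,2][g]))
    m=(w[...,2]>.1)&(w[...,2]<.25)&(w[...,0]>.3)
    n,l,s,ce=cv2.connectedComponentsWithStats(m.astype(np.uint8),connectivity=8)
    for i in range(1,n):
        if s[i,4]<4: continue
        q=w[l==i]; print(ce[i].round(),s[i,4],'mean',q.mean(0).round(4),'min',q.min(0).round(3),'max',q.max(0).round(3))
E
```

```text
top plane med z -0.0002537653331267098
[298. 186.] 47 mean [0.7475 0.0333 0.1085] min [0.74  0.026 0.1  ] max [0.756 0.041 0.114]
[385. 243.] 821 mean [ 0.6058 -0.1668  0.1532] min [ 0.489 -0.199  0.101] max [ 0.7   -0.134  0.174]
[276. 236.] 158 mean [0.6205 0.0794 0.1337] min [0.609 0.047 0.101] max [0.634 0.118 0.171]
[112. 242.] 150 mean [0.5984 0.448  0.138 ] min [0.586 0.439 0.1  ] max [0.615 0.465 0.166]
[167. 257.] 124 mean [0.5654 0.3214 0.1393] min [0.559 0.307 0.102] max [0.573 0.34  0.166]
[126. 276.] 181 mean [0.5213 0.4089 0.1384] min [0.503 0.403 0.1  ] max [0.54  0.419 0.166]
[238. 308.] 186 mean [0.4564 0.158  0.1286] min [0.422 0.103 0.1  ] max [0.493 0.22  0.178]
side plane med z 0.0007124534776222213
[239.  74.] 14602 mean [ 1.6049 -1.6214  0.1756] min [ 0.3   -1.967  0.1  ] max [ 2.273 -0.601  0.25 ]
[487. 111.] 400 mean [ 0.3241 -1.263   0.1458] min [ 0.3   -1.519  0.1  ] max [ 0.35  -1.164  0.165]
[345. 211.] 765 mean [ 0.6138 -0.1599  0.1469] min [ 0.489 -0.2    0.1  ] max [ 0.696 -0.13   0.172]
[310. 266.] 189 mean [0.6164 0.0908 0.1324] min [0.606 0.066 0.1  ] max [0.629 0.122 0.169]
[266. 255.] 51 mean [0.7452 0.0371 0.1073] min [0.737 0.024 0.1  ] max [0.754 0.045 0.112]
[374. 298.] 423 mean [0.4576 0.1675 0.1329] min [0.421 0.108 0.1  ] max [0.492 0.225 0.176]
[291. 340.] 409 mean [0.5638 0.3297 0.1338] min [0.557 0.312 0.1  ] max [0.574 0.345 0.162]
[298. 379.] 559 mean [0.5186 0.4144 0.1349] min [0.501 0.404 0.1  ] max [0.538 0.42  0.163]
[241. 386.] 583 mean [0.5966 0.4549 0.1356] min [0.583 0.44  0.1  ] max [0.612 0.467 0.163]
```

View pics/crop_top_l.png

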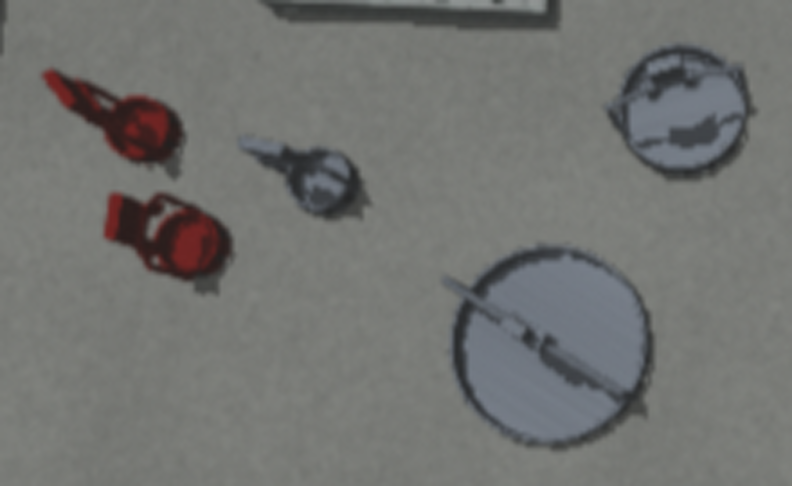

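View pics/crop_top_r.png

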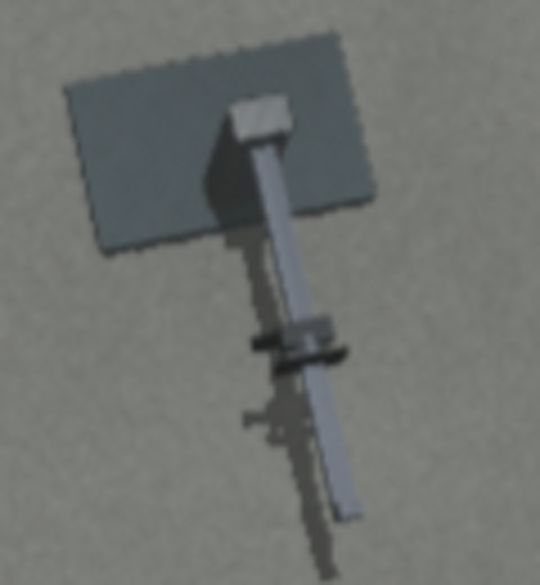

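```bash
python3 - <<'E'
from h import *
for c in ['top','side']:
    p,w=cloud(c); print(c)
    x,y,z=w[...,0],w[...,1],w[...,2]
    for n,cx,cy,r,zt in [('large',.457,.16,.08,.174),('medium',.62,.085,.06,.167),('small',.565,.325,.04,.16)]:
        m=(np.hypot(x-cx,y-cy)<r)&(z>zt-.030)&(z<zt+.01)   # tab
        q=w[m]; mu=q.mean(0); U,S,V=np.linalg.svd(q[:,:2]-mu[:2],full_matrices=False)
        pr=(q[:,:2]-mu[:2])@V[0]
        m2=(np.hypot(x-cx,y-cy)<r)&(z>.09)&(z<zt+.01); q2=w[m2][:,:2]
        U,S2,V2=np.linalg.svd(q2-q2.mean(0),full_matrices=False)
        t=q2@V2[0]
        print(n,len(q),'tab mean',mu.round(4),'ang',np.degrees(np.arctan2(V[0][1],V[0][0])).round(1),'ext',np.ptp(pr).round(4),'bail ang',np.degrees(np.arctan2(V2[0][1],V2[0][0])).round(1),q2.mean(0).round(4))
        m3=(np.hypot(x-cx,y-cy)<r+.05)&(z>.02)&(z<.042); q3=w[m3]
        if len(q3): 
            (ex,er)=cv2.minEnclosingCircle(q3[:,:2].astype(np.float32)); print('  cup circle',np.round(ex,4),round(er,4))
    # bar
    m=(x>.45)&(x<.67)&(y>-.21)&(y<-.12)&(z>.145)&(z<.157)
    q=w[m]; vx,vy,x0,y0=cv2.fitLine(q[:,:2].astype(np.float32),cv2.DIST_HUBER,0,.001,.001).ravel()
    print('bar line',vx,vy,x0,y0,np.degrees(np.arctan2(vy,vx)), 'z',np.median(q[:,2]))
    u=np.array([vx,vy])
    s=(np.stack([x,y],-1)-[x0,y0])@u; l=(np.stack([x,y],-1)-[x0,y0])@[-vy,vx]
    near=(abs(l)<.03)&(z>.13)&(z<.2)&(abs(s)<.25)
    for a in np.arange(-.14,.14,.006):
        k=near&(s>=a)&(s<a+.006)
        if k.sum(): print(round(a,3),k.sum(),'zmax',z[k].max().round(3),'l',l[k].min().round(3),l[k].max().round(3), 'z>.155 n',(k&(z>.158)).sum())
E
```

```text
top
large 38 tab mean [0.458  0.161  0.1698] ang 57.6 ext 0.016 bail ang -121.0 [0.4567 0.1584]
  cup circle [0.4585 0.1611] 0.068
medium 65 tab mean [0.6208 0.0793 0.1594] ang -70.8 ext 0.0216 bail ang -71.3 [0.6207 0.0793]
  cup circle [0.6208 0.08  ] 0.0469
small 75 tab mean [0.5662 0.3233 0.1544] ang -98.5 ext 0.0275 bail ang -94.7 [0.5653 0.32  ]
  cup circle [0.548  0.3541] 0.0567
bar line 0.97527754 0.22098354 0.58168864 -0.17265101 12.766808 z 0.15129527433670076
-0.098 10 zmax 0.168 l -0.006 0.005 z>.155 n 6
-0.092 20 zmax 0.17 l -0.007 0.005 z>.155 n 17
-0.086 16 zmax 0.164 l -0.007 0.005 z>.155 n 1
-0.08 16 zmax 0.155 l -0.008 0.005 z>.155 n 0
-0.074 17 zmax 0.154 l -0.007 0.005 z>.155 n 0
-0.068 16 zmax 0.155 l -0.007 0.005 z>.155 n 0
-0.062 16 zmax 0.156 l -0.007 0.005 z>.155 n 0
-0.056 17 zmax 0.154 l -0.006 0.005 z>.155 n 0
-0.05 16 zmax 0.156 l -0.008 0.004 z>.155 n 0
-0.044 16 zmax 0.155 l -0.007 0.005 z>.155 n 0
-0.038 16 zmax 0.156 l -0.007 0.004 z>.155 n 0
-0.032 17 zmax 0.155 l -0.007 0.005 z>.155 n 0
-0.026 17 zmax 0.154 l -0.006 0.005 z>.155 n 0
-0.02 45 zmax 0
[... 2573 characters left out ...]
.005 z>.155 n 0
0.034 12 zmax 0.153 l -0.011 0.004 z>.155 n 0
0.04 13 zmax 0.154 l -0.011 0.005 z>.155 n 0
0.046 16 zmax 0.153 l -0.009 0.005 z>.155 n 0
0.052 13 zmax 0.153 l -0.009 0.004 z>.155 n 0
0.058 14 zmax 0.154 l -0.012 0.006 z>.155 n 0
0.064 15 zmax 0.154 l -0.012 0.007 z>.155 n 0
0.07 12 zmax 0.152 l -0.01 0.005 z>.155 n 0
0.076 15 zmax 0.153 l -0.01 0.004 z>.155 n 0
0.082 15 zmax 0.153 l -0.009 0.005 z>.155 n 0
0.088 12 zmax 0.155 l -0.008 0.003 z>.155 n 0
0.094 30 zmax 0.17 l -0.019 0.012 z>.155 n 5
0.1 45 zmax 0.172 l -0.019 0.014 z>.155 n 22
0.106 48 zmax 0.172 l -0.016 0.013 z>.155 n 21
0.112 41 zmax 0.172 l -0.015 0.016 z>.155 n 21
0.118 9 zmax 0.171 l -0.008 0.013 z>.155 n 5
```

```bash
cat > go.py <<'E'
# usage: python3 go.py x y z yawdeg [n]  -> tool-axis delta (cm) per row, first n rows
import sys
from h import *
x,y,z,yaw=map(float,sys.argv[1:5])
s=monitor.state(); p=s['ee_pos']; Rm=R.from_rotvec(s['ee_rot'])
yw=np.radians(yaw); X=np.array([np.cos(yw),np.sin(yw),0]); Z=np.array([0,0,-1.]); T=R.from_matrix(np.stack([X,np.cross(Z,X),Z],1))
rel=(Rm.inv()*T).as_rotvec(); d=np.array([x,y,z])-p
n=max(int(np.ceil(np.linalg.norm(d)/.0625)),int(np.ceil(np.degrees(np.linalg.norm(rel))/10.7)),1)
if len(sys.argv)>5: n=int(sys.argv[5])
print('pos',p.round(4),'F',s['wrist_force'].round(2),'t',s['time_s'],'w',s['gripper_width'].round(4),'n',n,'tot',np.linalg.norm(d).round(3))
for i in range(n):
    Ri=Rm*R.from_rotvec(rel*i/n); print((Ri.inv().apply(d/n)*100).round(2),(rel/n).round(3))
E
python3 go.py 0.47 -0.19 0.33 -77.4
```

```text
Traceback (most recent call last):
  File "go.py", line 10, in <module>
    print('pos',p.round(4),'F',s['wrist_force'].round(2),'t',s['time_s'],'w',s['gripper_width'].round(4),'n',n,'tot',np.linalg.norm(d).round(3))
                                                                             ^^^^^^^^^^^^^^^^^^^^^^^^
AttributeError: 'float' object has no attribute 'round'
```

```bash
sed -i "s/s\['gripper_width'\].round(4)/round(s['gripper_width'],4)/" go.py
python3 go.py 0.47 -0.19 0.33 -77.4
```

```text
pos [ 0.1954 -0.6459  0.2307] F [ 0.68 -0.04 -0.26] t 0.15 w 0.0856 n 9 tot 0.541
[-3.97 -4.39 -1.1 ] [-0.     0.     0.008]
[-4.   -4.35 -1.1 ] [-0.     0.     0.008]
[-4.04 -4.32 -1.1 ] [-0.     0.     0.008]
[-4.07 -4.29 -1.1 ] [-0.     0.     0.008]
[-4.11 -4.25 -1.1 ] [-0.     0.     0.008]
[-4.14 -4.22 -1.1 ] [-0.     0.     0.008]
[-4.18 -4.19 -1.1 ] [-0.     0.     0.008]
[-4.21 -4.15 -1.1 ] [-0.     0.     0.008]
[-4.24 -4.12 -1.1 ] [-0.     0.     0.008]
```

```bash
python3 -m jog '[[-4,-4.4,-1.1,0,0,0.008,1],[-4,-4.3,-1.1,0,0,0.008,1],[-4,-4.3,-1.1,0,0,0.008,1],[-4.1,-4.3,-1.1,0,0,0.008,1],[-4.1,-4.3,-1.1,0,0,0.008,1]]'; python3 go.py 0.47 -0.19 0.33 -77.4
```

```text
time_s: 0.78
ee_pos: [0.3496, -0.3874, 0.2842]
ee_rot: [-2.476, 1.929, 0.008]
wrist_force: [0.5, -1.3, 0.1]
gripper_width: 0.0856
pos [ 0.3496 -0.3874  0.2842] F [ 0.53 -1.32  0.12] t 0.775 w 0.0856 n 4 tot 0.236
[-4.06 -4.13 -1.12] [0.    0.001 0.007]
[-4.08 -4.1  -1.13] [0.    0.001 0.007]
[-4.11 -4.07 -1.13] [0.    0.001 0.007]
[-4.13 -4.04 -1.14] [0.    0.001 0.007]
```

```bash
python3 -m jog '[[-4.1,-4.1,-1.1,0,0,0.007,1],[-4.1,-4.1,-1.1,0,0,0.007,1],[-4.1,-4.1,-1.1,0,0,0.007,1],[-4.1,-4.1,-1.1,0,0,0.007,1],[0,0,0,0,0,0,1]]'; python3 - <<'E'
from h import *
p,d=snap('wrist'); save('w1',p)
E
```

```text
time_s: 1.4
ee_pos: [0.4744, -0.1795, 0.3311]
ee_rot: [-2.451, 1.959, 0.005]
wrist_force: [-0.1, -0.3, -0.3]
gripper_width: 0.0855
```

View pics/w1.png

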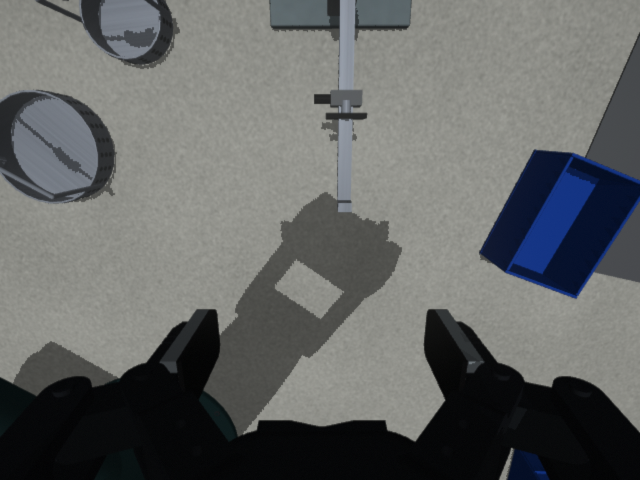

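The wrist view shows the bar running from (347,0) to its lip at (344,208). The black plate is at (346,116) with the collar behind it at (346,98).

```bash
cat > bar.py <<'E'
from h import *
p,w=cloud('wrist'); x,y,z=w[...,0],w[...,1],w[...,2]
v,u=np.mgrid[0:480,0:640]
m=(z>.146)&(z<.158)&(x>.47)&(x<.66)&(y<-.12)&(y>-.22)&(v>20)&(v<200)
# per row edges in pixels -> center, then intersect with z=.152
K=camera_params('wrist')['intrinsics'];M=camera_params('wrist')['mount']
zz=np.load('pics/last_wrist.npz');Rt=R.from_rotvec(zz['rot']).as_matrix();o=Rt@M[:3,3]+zz['pos']
def hit(uu,vv,h):
    r=Rt@M[:3,:3]@np.array([(uu-K[0,2])/K[0,0],-(vv-K[1,2])/K[1,1],-1.]); return o+r*(h-o[2])/r[2]
P=[]
for r in range(20,200):
    c=np.where(m[r])[0]
    if 8<=len(c)<22: P.append(hit(c.mean(),r,.152))
P=np.array(P); vx,vy,x0,y0=cv2.fitLine(P[:,:2].astype(np.float32),cv2.DIST_HUBER,0,.0005,.001).ravel()
if vx<0: vx,vy=-vx,-vy
print('yaw',np.degrees(np.arctan2(vy,vx)),'pt',x0,y0,'y at x=.52',y0+(.52-x0)*vy/vx,'z',np.median(z[m]))
s=(x-x0)*vx+(y-y0)*vy; l=-(x-x0)*vy+(y-y0)*vx
lip=(abs(l)<.006)&(z>.160)&(z<.172)&(s<0)&(v<230); print('lip s',s[lip].min(),s[lip].max(),np.median(s[lip]),lip.sum(), np.median(z[lip]))
k=(abs(l)<.02)&(abs(l)>.008)&(z>.13)&(z<.175)&(s>-.08)&(s<.08)
print('plate/collar s',np.percentile(s[k],[1,5,25,50,75,95]),'z',z[k].max())
post=(abs(l)<.02)&(z>.165)&(z<.18)&(s>.05); print('post',s[post].min() if post.any() else None)
E
python3 bar.py; python3 - <<'E'
from h import *
p,_=cloud('wrist'); save('w1c',cv2.resize(p[60:230,280:420],None,fx=3.5,fy=3.5,interpolation=cv2.INTER_CUBIC))
E
```

```text
yaw 12.814372 pt 0.5686079 -0.17773336 y at x=.52 -0.18878964 z 0.15221627574570948
lip s -0.08188937295644479 -5.091514642455316e-06 -0.07516974154774939 212 0.16562473448881115
plate/collar s [-0.00352925 -0.00315177 -0.00069454  0.00948759  0.0133854   0.01705902] z 0.16521380682022002
post None
```

View pics/w1c.png

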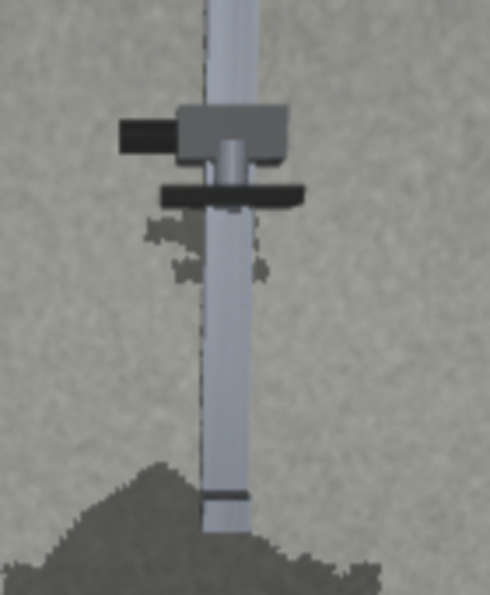

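The plate front is at about stand x = -4.5 mm. Next I go over the large basket.

```bash
python3 go.py 0.457 0.162 0.29 -121.5
```

```text
pos [ 0.4736 -0.181   0.3306] F [-0.25 -0.23 -1.01] t 1.45 w 0.0853 n 6 tot 0.346
[-5.63 -0.98  0.71] [0.    0.001 0.128]
[-5.71 -0.25  0.7 ] [0.    0.001 0.128]
[-5.7   0.48  0.7 ] [0.    0.001 0.128]
[-5.59  1.21  0.69] [0.    0.001 0.128]
[-5.39  1.92  0.69] [0.    0.001 0.128]
[-5.1   2.59  0.68] [0.    0.001 0.128]
```

```bash
python3 -m jog '[[-5.6,-1,0.7,0,0,0.128,1],[-5.7,-0.3,0.7,0,0,0.128,1],[-5.7,0.5,0.7,0,0,0.128,1],[-5.6,1.2,0.7,0,0,0.128,1],[-5.4,1.9,0.7,0,0,0.128,1]]';python3 go.py 0.457 0.162 0.29 -121.5
```

```text
time_s: 2.08
ee_pos: [0.4616, 0.1038, 0.2937]
ee_rot: [1.668, -2.662, -0.008]
wrist_force: [0.6, -0.8, -0.7]
gripper_width: 0.0855
pos [0.4616 0.1038 0.2937] F [ 0.59 -0.77 -0.68] t 2.075 w 0.0855 n 1 tot 0.059
[-5.04  2.95  0.4 ] [0.005 0.002 0.098]
```

```bash
python3 -m jog '[[-2.6,1.4,0.2,0,0,0.05,1],[-2.4,1.5,0.2,0,0,0.05,1],[0,0,0,0,0,0,1],[0,0,0,0,0,0,1],[0,0,0,0,0,0,1]]'; python3 - <<'E'
from h import *
p,d=snap('wrist'); save('w2',p)
E
```

```text
time_s: 2.7
ee_pos: [0.4586, 0.1604, 0.2874]
ee_rot: [1.522, -2.743, -0.007]
wrist_force: [0.5, 0.3, -0.9]
gripper_width: 0.0854
```

View pics/w2.png

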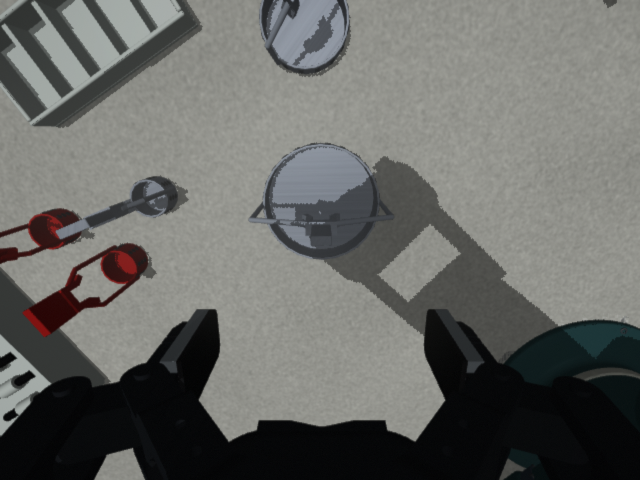

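The wrist view shows the large bail running from (250,220) to (392,216), with its dark tab at (320,229), nearly square to the jaws.

```bash
cat > tab.py <<'E'
import sys
from h import *
c,cx,cy,zt,rad=sys.argv[1],*map(float,sys.argv[2:6])
p,w=cloud(c); x,y,z=w[...,0],w[...,1],w[...,2]; r=np.hypot(x-cx,y-cy)
k=(r<rad)&(z>zt-.006)&(z<zt+.008); q=w[k]; print('tabtop',k.sum(),np.median(q,0).round(4),((q.min(0)+q.max(0))/2).round(4),'uv',np.argwhere(k).mean(0)[::-1].round())
k=(r<rad+.03)&(z>.075)&(z<zt-.044+.01); q=w[k][:,:2]
vx,vy,x0,y0=cv2.fitLine(q.astype(np.float32),cv2.DIST_HUBER,0,.001,.001).ravel()
print('bail ang',np.degrees(np.arctan2(vy,vx)),'offset line pt',x0,y0,k.sum(),'mid',((q.min(0)+q.max(0))/2).round(4))
k=(r<rad+.03)&(z>.026)&(z<.045); q=w[k][:,:2]; e,er=cv2.minEnclosingCircle(q.astype(np.float32)); print('cup',np.round(e,4),round(er,4))
E
python3 tab.py wrist .458 .161 .174 .05; for c in top side; do python3 tab.py $c .458 .161 .174 .05; done
```

```text
tabtop 250 [0.458  0.1609 0.1741] [0.4575 0.1615 0.1722] uv [321. 239.]
bail ang 59.217896 offset line pt 0.45851308 0.16082011 1086 mid [0.4575 0.1614]
cup [0.459  0.1609] 0.0682
tabtop 29 [0.4587 0.1628 0.1741] [0.4588 0.1623 0.1737] uv [232. 305.]
bail ang 59.048847 offset line pt 0.45578933 0.15683633 148 mid [0.4589 0.1623]
cup [0.4585 0.1611] 0.068
tabtop 35 [0.4569 0.1657 0.1737] [0.4571 0.1631 0.1723] uv [375. 280.]
bail ang 58.829815 offset line pt 0.4589417 0.16947426 337 mid [0.4569 0.1645]
cup [0.4573 0.1638] 0.0695
```

```bash
python3 go.py 0.458 0.1614 0.142 -120.9 4
```

```text
pos [0.4586 0.1604 0.2874] F [-0.49  0.38  0.44] t 2.75 w 0.0853 n 4 tot 0.145
[-0.02  0.    3.64] [ 0.002 -0.    -0.005]
[-0.02  0.01  3.64] [ 0.002 -0.    -0.005]
[-0.02  0.01  3.64] [ 0.002 -0.    -0.005]
[-0.01  0.02  3.64] [ 0.002 -0.    -0.005]
```

```bash
python3 -m jog '[[0,0,3.6,0.002,0,-0.005,1],[0,0,3.6,0.002,0,-0.005,1],[0,0,3.6,0.002,0,-0.005,1],[0,0,3.4,0.002,0,-0.005,1],[0,0,0,0,0,0,0.7]]' 60;python3 go.py 0.458 0.1614 0.142 -120.9 1
```

```text
time_s: 3.38
ee_pos: [0.4592, 0.1571, 0.1428]
ee_rot: [-1.546, 2.732, -0.005]
wrist_force: [-0.4, -0.5, -0.2]
gripper_width: 0.07
pos [0.4592 0.1571 0.1428] F [-0.35 -0.55 -0.17] t 3.375 w 0.07 n 1 tot 0.005
[-0.31  0.33  0.08] [-0.004  0.    -0.001]
```

```bash
python3 -m jog '[[-0.3,0.33,0.05,-0.004,0,0,0.6],[0,0,0,0,0,0,0],[0,0,0,0,0,0,0],[0,0,0,0,0,0,0],[0,0,0,0,0,0,0]]' 60;python3 go.py 0.458 0.1614 0.142 -120.9 1; python3 - <<'E'
from h import *
p,d=snap('wrist'); save('w3',p)
E
```

```text
time_s: 4.0
ee_pos: [0.4595, 0.1616, 0.147]
ee_rot: [-1.544, 2.73, -0.001]
wrist_force: [-0.8, 0.1, -2.5]
gripper_width: 0.0144
pos [0.4595 0.1616 0.147 ] F [-0.79  0.09 -2.46] t 4.0 w 0.0144 n 1 tot 0.005
[0.09 0.12 0.5 ] [-0.003  0.004 -0.002]
```

View pics/w3.png

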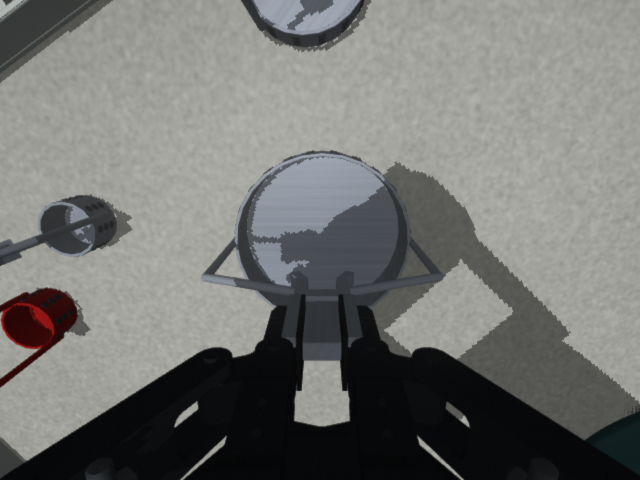

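```bash
python3 go.py 0.4595 0.1616 0.225 -120.9 2; python3 - <<'E'
from h import *
p,w=cloud('wrist');z=w[...,2];x,y=w[...,0],w[...,1]
v,u=np.mgrid[0:480,0:640]
k=(np.hypot(u-325,v-215)<30); print('cup floor z',np.nanmedian(z[k]))
E
```

```text
pos [0.4595 0.1616 0.147 ] F [ 0.49 -0.09 -2.4 ] t 4.05 w 0.0144 n 2 tot 0.078
[-0.02 -0.01 -3.9 ] [-0.002  0.002 -0.001]
[-0.01 -0.01 -3.9 ] [-0.002  0.002 -0.001]
cup floor z 0.003923488589536631
```

```bash
python3 -m jog '[[0,0,-2,0,0,0,0],[0,0,-3,0,0,0,0],[0,0,-3,0,0,0,0],[0,0,0,0,0,0,0],[0,0,0,0,0,0,0]]' 60;python3 go.py 0.425 -0.2105 0.228 -77.2; python3 - <<'E'
from h import *
p,d=snap('side'); save('s2',p); s=monitor.state()['ee_pos']
p,w=cloud('side'); x,y,z=w[...,0],w[...,1],w[...,2]
k=(np.hypot(x-s[0],y-s[1])<.08)&(z<.16)&(z>.03); print('cup min z',np.percentile(z[k],[0,1,5]))
E
```

```text
time_s: 4.68
ee_pos: [0.4589, 0.1614, 0.2329]
ee_rot: [-1.543, 2.729, -0.002]
wrist_force: [0.3, 0.6, -2.9]
gripper_width: 0.0146
pos [0.4589 0.1614 0.2329] F [ 0.35  0.55 -2.86] t 4.675 w 0.0146 n 6 tot 0.373
[ 5.6  -2.71  0.07] [-0.001  0.    -0.127]
[ 5.9  -1.98  0.07] [-0.001  0.    -0.127]
[ 6.11 -1.21  0.07] [-0.001  0.    -0.127]
[ 6.21 -0.42  0.07] [-0.001  0.    -0.127]
[6.21 0.37 0.07] [-0.001  0.    -0.127]
[6.12 1.16 0.08] [-0.001  0.    -0.127]
cup min z [0.08617155 0.08761237 0.0887962 ]
```

View pics/s2.png

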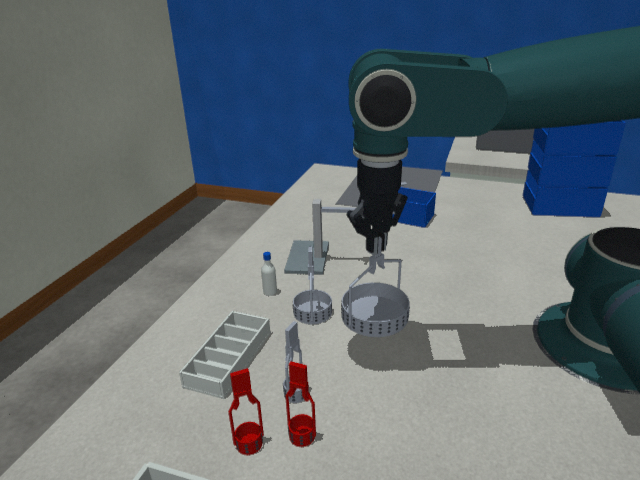

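```bash
python3 -m jog '[[5.1,-2.4,0.05,0,0,-0.11,0],[5.3,-1.9,0.05,0,0,-0.11,0],[5.5,-1.3,0.05,0,0,-0.11,0],[5.6,-0.7,0.05,0,0,-0.11,0],[5.6,0,0.05,0,0,-0.11,0]]';python3 go.py 0.425 -0.2105 0.228 -77.2 
```

```text
time_s: 5.35
ee_pos: [0.4324, -0.1237, 0.225]
ee_rot: [-2.255, 2.184, 0.002]
wrist_force: [0.9, 0.2, -2.4]
gripper_width: 0.0147
pos [ 0.4324 -0.1237  0.225 ] F [ 0.9   0.18 -2.39] t 5.35 w 0.0147 n 2 tot 0.087
[ 4.33  0.51 -0.16] [-0.001  0.001 -0.096]
[ 4.26  0.92 -0.16] [-0.001  0.001 -0.096]
```

```bash
python3 -m jog '[[3.2,0.3,-0.15,0,0,-0.07,0],[3.0,0.6,-0.15,0,0,-0.07,0],[2,0.4,-0.1,0,0,-0.05,0],[0,0,0,0,0,0,0],[0,0,0,0,0,0,0]]';python3 go.py 0.425 -0.2105 0.228 -77.2; python3 - <<'E'
from h import *
for c in ['top','side','wrist']:
    p,d=snap(c); save(c+'3',p)
    if c=='top': save('top3c',cv2.resize(p[170:340,320:480],None,fx=3.5,fy=3.5,interpolation=cv2.INTER_CUBIC))
    if c=='side': save('side3c',cv2.resize(p[150:330,280:480],None,fx=3.3,fy=3.3,interpolation=cv2.INTER_CUBIC))
E
```

```text
time_s: 5.98
ee_pos: [0.4243, -0.2118, 0.2238]
ee_rot: [-2.454, 1.959, 0.012]
wrist_force: [0.2, -0.4, -1.3]
gripper_width: 0.0148
pos [ 0.4243 -0.2118  0.2238] F [ 0.21 -0.45 -1.32] t 5.975 w 0.0148 n 1 tot 0.004
[-0.12 -0.1  -0.42] [ 0.004  0.007 -0.   ]
```

View pics/top3c.png

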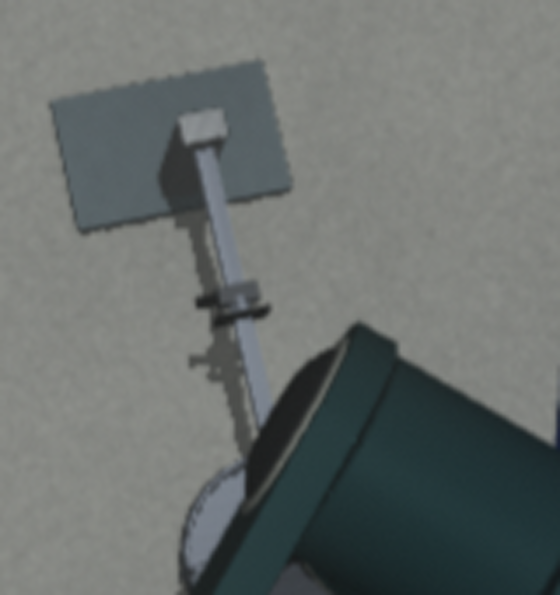

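View pics/side3c.png

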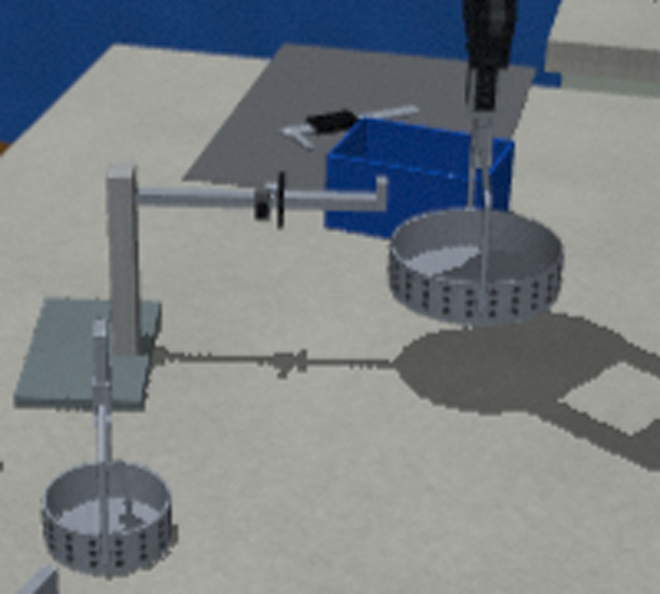

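View pics/wrist3.png

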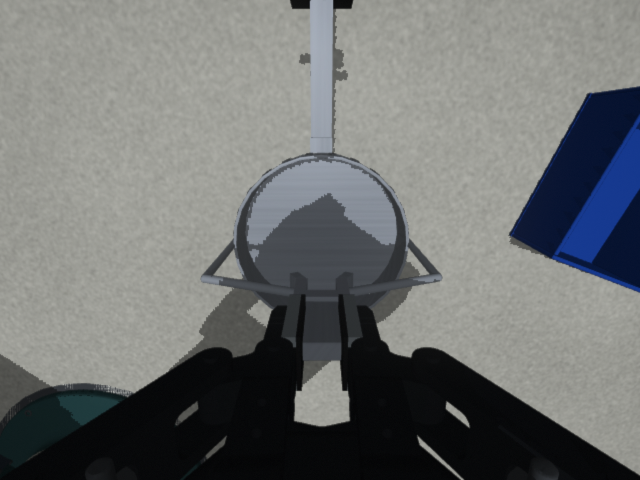

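The wrist view shows the bar (columns 310-332, ending at row 152) lined up with the crook legs at (298,282) and (346,282). I'll quantify that.

```bash
cat > barw.py <<'E'
# bar line in tool frame from the wrist image (lateral tool-x offset as function of tool y), at bar-top height
import sys
from h import *
p,w=cloud('wrist'); z=w[...,2]; v,u=np.mgrid[0:480,0:640]
zz=np.load('pics/last_wrist.npz');Rt=R.from_rotvec(zz['rot']).as_matrix();C=camera_params('wrist');K,M=C['intrinsics'],C['mount'];o=Rt@M[:3,3]+zz['pos']
r1=int(sys.argv[1]) if len(sys.argv)>1 else 130
P=[];r0=int(sys.argv[2]) if len(sys.argv)>2 else 15
for r in range(r0,r1):
    c=np.where((z[r]>.143)&(z[r]<.160)&(abs(np.arange(640)-320)<60))[0]
    if not 8<=len(c)<40: continue
    d=Rt@M[:3,:3]@np.array([(c.mean()-K[0,2])/K[0,0],-(r-K[1,2])/K[1,1],-1.]); q=o+d*(.152-o[2])/d[2]; P.append(Rt.T@(q-zz['pos']))
P=np.array(P); a,b=np.polyfit(P[:,1],P[:,0],1); print('n',len(P),'slope deg',np.degrees(np.arctan(a)).round(2),'x(tool) at y=0: %.4f, at y=-.05 %.4f -.1 %.4f'%(b,b-.05*a,b-.1*a),'resid',np.std(P[:,0]-a*P[:,1]-b).round(5),'yrange',P[:,1].min().round(3),P[:,1].max().round(3))
k=(z>.160)&(z<.175)&(abs(u-320)<20)&(v<200)
if k.any(): q=(w[k]-zz['pos'])@Rt; print('lip tool y',np.median(q[:,1]))
E
python3 barw.py 130; python3 - <<'E'
from h import *
p,w=cloud('wrist'); zz=np.load('pics/last_wrist.npz');Rt=R.from_rotvec(zz['rot']).as_matrix()
q=(w-zz['pos'])@Rt; v,u=np.mgrid[0:480,0:640]
k=(abs(v-284)<14)&(abs(u-322)<35)&(q[...,2]<.04)
print('crook legs tool x',np.percentile(q[k][:,0],[0,5,50,95,100]).round(4),'z',np.percentile(q[k][:,2],[5,50]))
k=(v>200)&(v<300)&(q[...,2]>.0)&(q[...,2]<.06)&(abs(q[...,0])<.09)&(q[...,1]<.01)&(abs(q[...,0])>.03)
print('bail x range',q[k][:,0].min(),q[k][:,0].max()); 
l=cv2.fitLine(q[k][:,:2].astype(np.float32),cv2.DIST_HUBER,0,.001,.001).ravel();print('bail dir deg',np.degrees(np.arctan2(l[1],l[0])),'y at x=0',l[3]-l[2]*l[1]/l[0])
save('w3crop',cv2.resize(p[230:400,240:400],None,fx=3.5,fy=3.5,interpolation=cv2.INTER_CUBIC))
E
```

```text
n 115 slope deg 0.02 x(tool) at y=0: -0.0005, at y=-.05 -0.0005 -.1 -0.0005 resid 0.0001 yrange -0.136 -0.079
lip tool y -0.07071028838982066
crook legs tool x [-0.0177 -0.0163  0.      0.0159  0.0179] z [-0.00592849  0.01965914]
bail x range -0.06985923816701706 0.06833001768352026
bail dir deg -0.19754553 y at x=0 0.0014977399
```

View pics/w3crop.png

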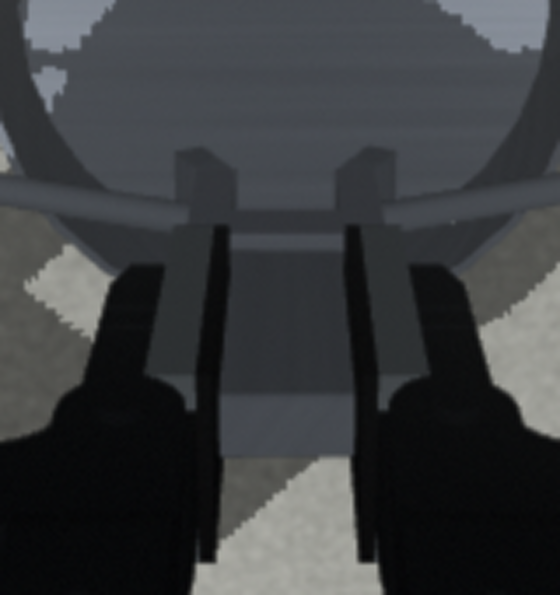

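```bash
python3 -m jog '[[-0.05,-2.5,-0.2,0.004,0.007,0,0],[0,-2.5,-0.1,0,0,0,0],[0,-2.5,0,0,0,0,0],[0,-2.5,0,0,0,0,0],[0,-1.0,0,0,0,0,0]]'; python3 -c "
from h import *
snap('wrist');s=monitor.state();print(s['ee_pos'],s['wrist_force'],s['torque'])"; python3 barw.py 100 ; python3 go.py 0.535 -0.186 0.175 -77.2 3
```

```text
time_s: 6.75
ee_pos: [0.5348, -0.1828, 0.2281]
ee_rot: [-2.458, 1.956, -0.004]
wrist_force: [-0.4, 0.3, -2.7]
gripper_width: 0.0148
[ 0.5351965  -0.18278908  0.22801914] [ 0.01264788  1.27808599 -3.15495781] [ 0.09105578 -0.04462954 -0.00150571]
n 85 slope deg -0.15 x(tool) at y=0: 0.0026, at y=-.05 0.0027 -.1 0.0029 resid 8e-05 yrange -0.137 -0.095
lip tool y -0.04431427818194679
pos [ 0.5352 -0.1828  0.228 ] F [ 0.01  1.28 -3.15] t 6.8 w 0.0145 n 3 tot 0.053
[0.1  0.03 1.77] [-0.001 -0.001  0.001]
[0.1  0.03 1.77] [-0.001 -0.001  0.001]
[0.1  0.03 1.77] [-0.001 -0.001  0.001]
```

```bash
python3 -m jog '[[0.27,0,0,0,0,0,0],[0,0,0.8,0,0,0,0],[0,0,0.8,0,0,0,0],[0,0,0,0,0,0,0],[0,0,0,0,0,0,0]]'; python3 -c "
from h import *
p,d=snap('wrist');save('w4',p);s=monitor.state();print(s['ee_pos'],s['wrist_force'],s['torque'])"; python3 barw.py 100 ; python3 go.py 0.535 -0.186 0.171 -77.2 3
```

```text
time_s: 7.42
ee_pos: [0.5339, -0.186, 0.2109]
ee_rot: [-2.457, 1.958, -0.004]
wrist_force: [0.8, -0.3, -1.3]
gripper_width: 0.0145
[ 0.53395488 -0.18598812  0.21084052] [ 0.29434791  0.14953422 -2.82640342] [0.01483937 0.04195242 0.02310085]
n 85 slope deg -0.04 x(tool) at y=0: -0.0003, at y=-.05 -0.0003 -.1 -0.0002 resid 5e-05 yrange -0.132 -0.094
lip tool y -0.04593673055020987
pos [ 0.534  -0.186   0.2108] F [ 0.29  0.15 -2.83] t 7.475 w 0.0151 n 3 tot 0.04
[ 0.01 -0.03  1.33] [-0.001 -0.001  0.001]
[ 0.01 -0.03  1.33] [-0.001 -0.001  0.001]
[ 0.01 -0.03  1.33] [-0.001 -0.001  0.001]
```

View pics/w4.png

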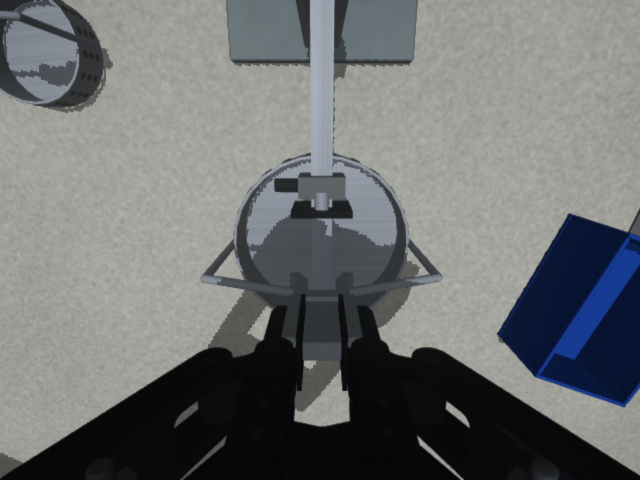

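The bar (columns 310-333) passes centrally between the crook legs, so I lower.

```bash
python3 -m jog '[[0,0,1,0,0,0,0],[0,0,1,0,0,0,0],[0,0,1,0,0,0,0],[0,0,0.7,0,0,0,0],[0,0,0,0,0,0,0]]'; python3 -c "
from h import *
p,d=snap('wrist');save('w5',p);s=monitor.state();print(s['ee_pos'],s['wrist_force'],s['torque'])"; python3 barw.py 100
```

```text
time_s: 8.1
ee_pos: [0.5338, -0.1859, 0.1706]
ee_rot: [2.457, -1.958, 0.003]
wrist_force: [-0.4, -0.7, -2.8]
gripper_width: 0.0148
[ 0.53397614 -0.1859533   0.17101872] [-0.47253098  1.10711587 -3.07690871] [-0.04752448  0.02214328  0.04112996]
n 85 slope deg -0.17 x(tool) at y=0: -0.0003, at y=-.05 -0.0002 -.1 -0.0000 resid 7e-05 yrange -0.121 -0.09
lip tool y -0.05153886244905409
```

View pics/w5.png

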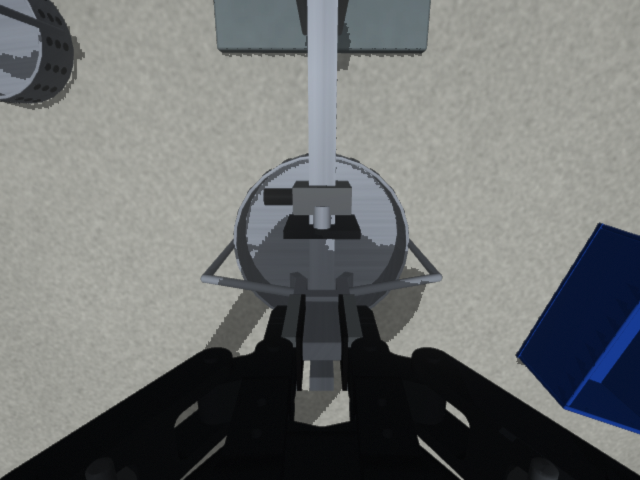

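```bash
python3 -m jog '[[0,-0.7,0,0,0,0,0],[0,-0.7,0,0,0,0,0],[0,-0.6,0,0,0,0,0],[0,-0.2,0,0,0,0,0],[0,0,0,0,0,0,0]]'; python3 -c "
from h import *
p,d=snap('wrist');s=monitor.state();print(s['ee_pos'],s['wrist_force'],s['torque'])
save('w6c',cv2.resize(p[180:330,240:400],None,fx=3.5,fy=3.5,interpolation=cv2.INTER_CUBIC))"; python3 barw.py 100
```

```text
time_s: 8.78
ee_pos: [0.5577, -0.1807, 0.1721]
ee_rot: [-2.457, 1.957, -0.006]
wrist_force: [-0.0, -0.3, -2.5]
gripper_width: 0.0148
[ 0.55762428 -0.18073428  0.17212877] [-0.1622472  -0.20556545 -1.61274934] [ 0.01275196  0.04022518 -0.00987359]
n 79 slope deg 0.04 x(tool) at y=0: -0.0001, at y=-.05 -0.0002 -.1 -0.0002 resid 8e-05 yrange -0.12 -0.091
lip tool y -0.12249592091298422
```

View pics/w6c.png

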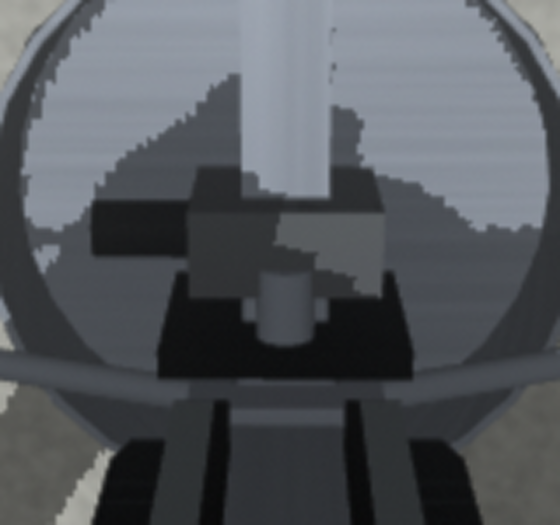

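The plate's front edge (crop row 380) is now a few mm ahead of the crook, so I creep.

```bash
python3 -m jog '[[0,-0.1,0,0,0,0,0],[0,-0.1,0,0,0,0,0],[0,-0.1,0,0,0,0,0],[0,0,0,0,0,0,0],[0,0,0,0,0,0,0]]'; python3 -m jog '[[0,-0.1,0,0,0,0,0],[0,-0.1,0,0,0,0,0],[0,0,0,0,0,0,0],[0,0,0,0,0,0,0],[0,0,0,0,0,0,0]]'
```

```text
time_s: 9.45
ee_pos: [0.5605, -0.1802, 0.1722]
ee_rot: [-2.457, 1.957, -0.006]
wrist_force: [-0.1, -0.0, -2.3]
gripper_width: 0.0144
time_s: 10.07
ee_pos: [0.5622, -0.1798, 0.1721]
ee_rot: [2.457, -1.958, 0.005]
wrist_force: [-1.5, -0.5, -1.8]
gripper_width: 0.0146
```

```bash
python3 -m jog '[[0,-0.1,0,0,0,0,0],[0,-0.05,0,0,0,0,0],[0,0,0,0,0,0,0],[0,0,0,0,0,0,0],[0,0,0,0,0,0,0]]';python3 -c "
from h import *
p,d=snap('wrist');s=monitor.state();print(s['ee_pos'],s['wrist_force'],s['torque'])"
```

```text
time_s: 10.7
ee_pos: [0.5632, -0.1796, 0.172]
ee_rot: [2.456, -1.957, 0.003]
wrist_force: [-3.2, -0.4, -1.7]
gripper_width: 0.0142
[ 0.5632398  -0.17956958  0.17197969] [-3.51794358 -0.53174198 -2.12159056] [-0.14726182  0.66830082 -0.05167533]
```

```bash
python3 -m jog '[[0,-0.1,0,0,0,0,0],[0,-0.08,0,0,0,0,0],[0,0,0,0,0,0,0],[0,0,0,0,0,0,0],[0,0,0,0,0,0,0]]';python3 -c "
from h import *
p,d=snap('wrist');s=monitor.state();print(s['ee_pos'],s['wrist_force'],s['torque'])"
```

```text
time_s: 11.38
ee_pos: [0.5641, -0.1794, 0.1717]
ee_rot: [2.454, -1.957, 0.0]
wrist_force: [-5.6, -1.7, -2.0]
gripper_width: 0.0144
[ 0.56416006 -0.17945069  0.1717345 ] [-6.33977954 -1.51256536 -1.11106764] [-0.22606339  0.96974466 -0.01346909]
```

```bash
python3 -m jog '[[0,-0.1,0,0,0,0,0],[0,0,0,0,0,0,0],[0,0,0,0,0,0,0],[0,0,0,0,0,0,0],[0,0,0,0,0,0,0]]';python3 -c "
from h import *
p,d=snap('wrist');save('w7',p);p,d=snap('side');save('s7',cv2.resize(p[150:330,280:480],None,fx=3.3,fy=3.3,interpolation=cv2.INTER_CUBIC));s=monitor.state();print(s['ee_pos'],s['wrist_force'],s['torque'])"
```

```text
time_s: 12.05
ee_pos: [0.5641, -0.1795, 0.1714]
ee_rot: [2.452, -1.956, -0.003]
wrist_force: [-5.2, -0.5, -1.0]
gripper_width: 0.0149
[ 0.56414425 -0.17954437  0.17145303] [-4.57628918 -1.41768087 -1.92045033] [-0.20632259  0.91695618  0.00166924]
```

View pics/s7.png

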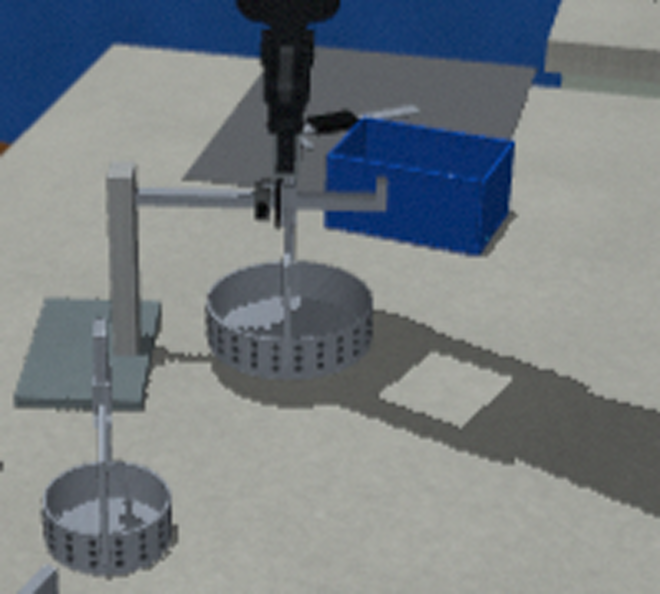

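View pics/w7.png

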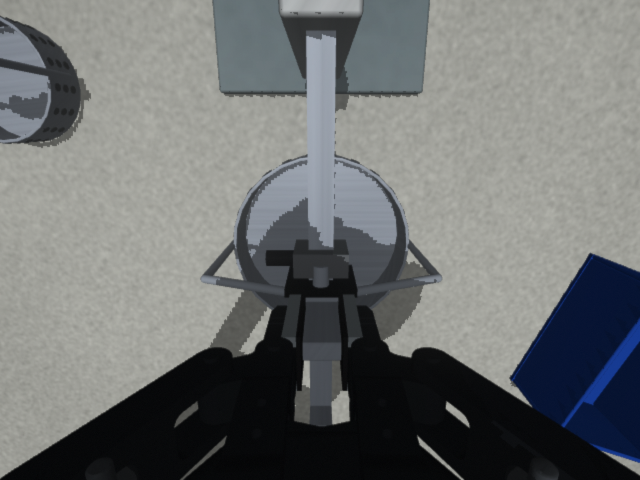

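```bash
python3 -m jog '[[0,-0.15,0,0,0,0,0],[0,-0.08,0,0,0,0,0],[0,-0.03,0,0,0,0,0],[0,-0.03,0,0,0,0,0],[0,-0.03,0,0,0,0,0]]';python3 -c "
from h import *
s=monitor.state();print(s['ee_pos'],s['wrist_force'],s['torque'])"
```

```text
time_s: 12.78
ee_pos: [0.5653, -0.1794, 0.1709]
ee_rot: [2.447, -1.954, -0.01]
wrist_force: [-7.8, -1.8, -0.2]
gripper_width: 0.0147
[ 0.56532919 -0.17938975  0.17092069] [-7.80850033 -1.83166772 -0.15185171] [-0.28930636  1.4648281  -0.02430207]
```

```bash
python3 -m jog '[[0,0.2,0,0,0,0,0],[0,0.25,0,0,0,0,0],[0,0,0.0,0,0,0,0],[0,0,0,0,0,0,0],[0,0,0,0,0,0,0]]';python3 -c "
from h import *
s=monitor.state();print(s['ee_pos'],s['wrist_force'],s['torque'])"; python3 go.py .5612 -.1800 .170 -77.2 1
```

```text
time_s: 13.4
ee_pos: [0.5617, -0.1802, 0.1712]
ee_rot: [2.449, -1.954, -0.008]
wrist_force: [0.3, 0.3, -2.4]
gripper_width: 0.0147
[ 0.56166749 -0.1801985   0.17121214] [ 0.29292157  0.34142992 -2.37326407] [ 0.01774649  0.0282559  -0.02000194]
pos [ 0.5617 -0.1802  0.1712] F [ 0.29  0.34 -2.37] t 13.4 w 0.0147 n 1 tot 0.001
[-0.03  0.04  0.12] [ 0.01  -0.001  0.   ]
```

```bash
python3 -m jog '[[0,0,0.1,0.01,0,0,0],[0,0,0.1,0,0,0,0],[0,0,0,0,0,0,0],[0,0,0,0,0,0,0],[0,0,0,0,0,0,0]]'
```

```text
time_s: 14.02
ee_pos: [0.5617, -0.1801, 0.169]
ee_rot: [2.456, -1.959, 0.003]
wrist_force: [-0.7, 0.4, -1.6]
gripper_width: 0.0149
```

```bash
python3 -m jog '[[0,0,0.07,0,0,0,0],[0,0,0,0,0,0,0],[0,0,0,0,0,0,0],[0,0,0,0,0,0,0],[0,0,0,0,0,0,0]]'; python3 -c "
from h import *
s=monitor.state();print(s['ee_pos'],s['wrist_force'],s['torque'])"
```

```text
time_s: 14.65
ee_pos: [0.5618, -0.1802, 0.1684]
ee_rot: [2.456, -1.959, 0.003]
wrist_force: [-0.1, 0.1, -1.6]
gripper_width: 0.0145
[ 0.56176552 -0.18016874  0.1683593 ] [-0.0549303   0.10813293 -1.56694403] [-0.02458738  0.04793566 -0.00742444]
```

```bash
python3 -m jog '[[0,0,0.05,0,0,0,0],[0,0,0,0,0,0,0.5],[0,0,0,0,0,0,0.8],[0,0,0,0,0,0,1],[0,0,-1.5,0,0,0,1]]'; python3 -m jog '[[0,0,-3,0,0,0,1],[0,0,-4,0,0,0,1],[0,0,-4,0,0,0,1],[0,0,-2,0,0,0,1],[0,0,0,0,0,0,1]]'; python3 -c "
from h import *
p,d=snap('wrist');save('w8',p);p,d=snap('side');save('s8',cv2.resize(p[150:330,280:480],None,fx=3.3,fy=3.3,interpolation=cv2.INTER_CUBIC));s=monitor.state();print(s['ee_pos'],s['wrist_force'],s['torque'])"
```

```text
time_s: 15.28
ee_pos: [0.5616, -0.1801, 0.1831]
ee_rot: [2.455, -1.959, 0.002]
wrist_force: [0.5, 0.1, 0.7]
gripper_width: 0.0847
time_s: 15.9
ee_pos: [0.5614, -0.1799, 0.3219]
ee_rot: [-2.455, 1.959, -0.007]
wrist_force: [0.1, -0.3, -0.3]
gripper_width: 0.0855
[ 0.56103717 -0.17973794  0.31961128] [-1.16557453 -0.84164617  0.07458764] [0.00836596 0.05407771 0.00602017]
```

View pics/w8.png

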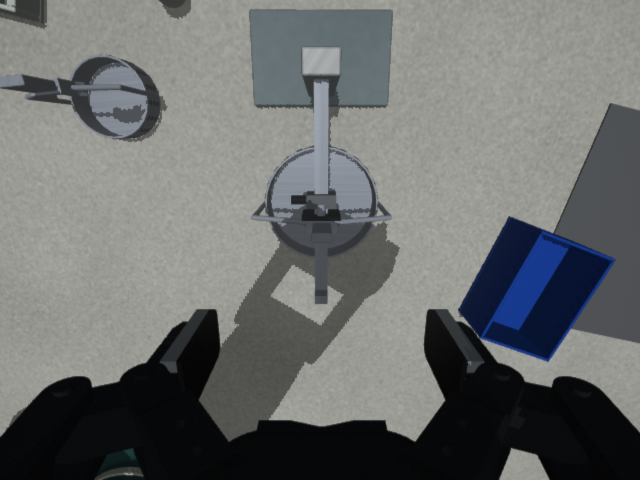

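View pics/s8.png

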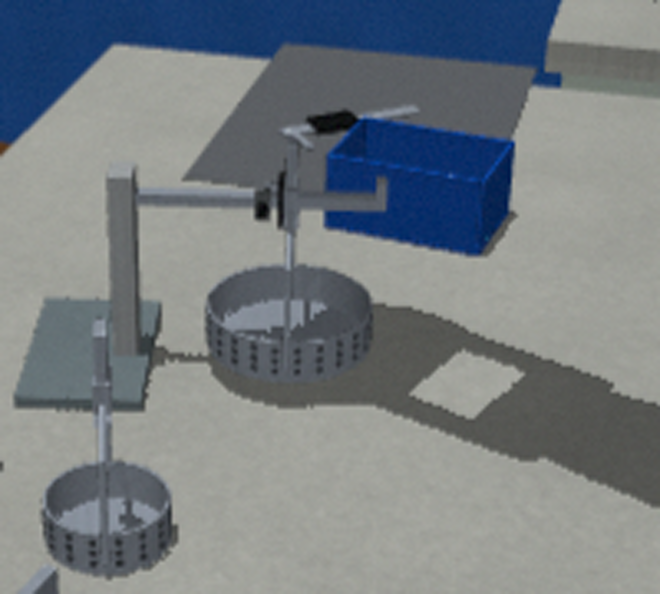

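The large basket hangs square, with its tab at (320,230) in the wrist view and resting near the plate. Next is the medium.

```bash
python3 go.py .619 .082 .28 -71.5
```

```text
pos [ 0.561  -0.1797  0.3196] F [-1.17 -0.84  0.07] t 16.0 w 0.0855 n 5 tot 0.271
[-4.85 -2.29  0.79] [-0.   -0.   -0.02]
[-4.8  -2.39  0.79] [-0.   -0.   -0.02]
[-4.75 -2.48  0.79] [-0.   -0.   -0.02]
[-4.7  -2.58  0.79] [-0.   -0.   -0.02]
[-4.65 -2.67  0.79] [-0.   -0.   -0.02]
```

```bash
python3 -m jog '[[-5.1,-2.4,0,0,0,-0.02,1],[-5.0,-2.5,0.8,0,0,-0.02,1],[-5.0,-2.6,1,0,0,-0.02,1],[-4.9,-2.7,1,0,0,-0.02,1],[-4.5,-2.5,1,0,0,-0.02,1]]' ; python3 -m jog '[[0,0,0,0,0,0,1],[0,0,0,0,0,0,1],[0,0,0,0,0,0,1],[0,0,0,0,0,0,1],[0,0,0,0,0,0,1]]' ; python3 -c "
from h import *
p,d=snap('wrist');save('w9',p)"; python3 tab.py wrist .619 .082 .167 .03;  python3 tab.py top .619 .082 .167 .03
```

```text
time_s: 16.62
ee_pos: [0.6194, 0.0945, 0.2707]
ee_rot: [2.543, -1.835, -0.011]
wrist_force: [0.8, -0.6, -0.2]
gripper_width: 0.0855
time_s: 17.25
ee_pos: [0.6183, 0.0948, 0.2657]
ee_rot: [2.54, -1.831, -0.018]
wrist_force: [1.2, -0.4, -0.2]
gripper_width: 0.0851
tabtop 384 [0.6218 0.0796 0.1671] [0.6212 0.0795 0.1651] uv [344. 245.]
bail ang -71.38407 offset line pt 0.62177557 0.08293557 833 mid [0.6209 0.0792]
cup [0.6221 0.0802] 0.0469
tabtop 39 [0.6218 0.0801 0.1661] [0.6229 0.0802 0.1658] uv [274. 232.]
bail ang -71.62674 offset line pt 0.62078774 0.079204984 113 mid [0.6218 0.0798]
cup [0.6208 0.0799] 0.0469
```

View pics/w9.png

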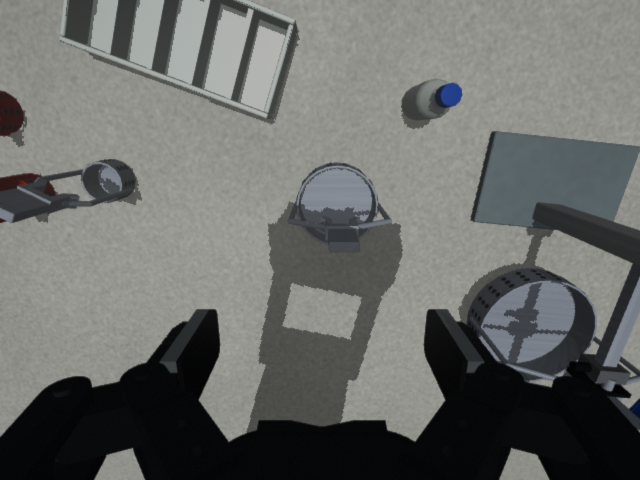

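The wrist view shows the medium tab at (344,242) with its bail parallel to the jaws.

```bash
python3 go.py .6214 .0797 .138 -71.4 4
```

```text
pos [0.6183 0.0948 0.2657] F [ 0.59 -0.57  0.43] t 17.3 w 0.0851 n 4 tot 0.129
[ 0.39 -0.    3.19] [ 0.004  0.001 -0.001]
[0.39 0.01 3.19] [ 0.004  0.001 -0.001]
[0.39 0.02 3.19] [ 0.004  0.001 -0.001]
[0.39 0.04 3.19] [ 0.004  0.001 -0.001]
```

```bash
python3 -m jog '[[0.8,0,2.5,0.004,0.001,0,1],[0.6,0,3.2,0.004,0.001,0,1],[0.1,0,3.2,0.004,0,0,1],[0,0,2.5,0.004,0,0,1],[0,0,0,0,0,0,1]]' ; python3 go.py .6214 .0797 .138 -71.4 1
```

```text
time_s: 17.92
ee_pos: [0.6227, 0.0786, 0.1504]
ee_rot: [-2.544, 1.837, -0.003]
wrist_force: [0.3, -0.7, 1.0]
gripper_width: 0.0854
pos [0.6227 0.0786 0.1504] F [ 0.25 -0.69  1.02] t 17.925 w 0.0854 n 1 tot 0.012
[-0.14  0.1   1.24] [-0.004  0.    -0.005]
```

```bash
python3 -m jog '[[-0.14,0.12,1.2,-0.004,0,-0.005,0.7],[0,0,0,0,0,0,0.4],[0,0,0,0,0,0,0],[0,0,0,0,0,0,0],[0,0,0,0,0,0,0]]' 60; python3 go.py .6214 .0797 .138 -71.4 1
```

```text
time_s: 18.55
ee_pos: [0.6225, 0.0797, 0.1417]
ee_rot: [-2.549, 1.831, -0.005]
wrist_force: [-0.8, 0.6, -2.6]
gripper_width: 0.021
pos [0.6225 0.0797 0.1417] F [-0.79  0.61 -2.59] t 18.55 w 0.021 n 1 tot 0.004
[-0.03  0.1   0.37] [-0.004 -0.001  0.   ]
```

```bash
python3 -m jog '[[0,0,-2,0,0,0,0],[0,0,-3.2,0,0,0,0],[0,0,-3.2,0,0,0,0],[0,0,-0.5,0,0,0,0],[0,0,0,0,0,0,0]]' 60; python3 go.py .44 -.08 .232 -75; python3 - <<'E'
from h import *
p,d=snap('side'); s=monitor.state()['ee_pos']
p,w=cloud('side'); x,y,z=w[...,0],w[...,1],w[...,2]
k=(np.hypot(x-s[0],y-s[1])<.055)&(z<.16)&(z>.03); print(s,'cup min z',np.percentile(z[k],[0,1,5]))
E
```

```text
time_s: 19.18
ee_pos: [0.6219, 0.0797, 0.237]
ee_rot: [-2.549, 1.831, -0.006]
wrist_force: [-0.1, -0.1, -2.7]
gripper_width: 0.0208
pos [0.6219 0.0797 0.237 ] F [-0.12 -0.08 -2.73] t 19.175 w 0.0208 n 4 tot 0.242
[2.33 5.58 0.1 ] [-0.001 -0.     0.016]
[2.42 5.55 0.11] [-0.001 -0.     0.016]
[2.51 5.51 0.11] [-0.001 -0.     0.016]
[2.59 5.47 0.12] [-0.001 -0.     0.016]
[0.62188082 0.07962503 0.23685338] cup min z [0.09448191 0.09701366 0.09843358]
```

```bash
python3 -m jog '[[2.3,5.5,0,0,0,0.016,0],[2.4,5.5,0,0,0,0.016,0],[2.5,5.5,0,0,0,0.016,0],[2.6,5.5,0,0,0,0.016,0],[1,0.2,0,0,0,0,0]]'; python3 go.py .437 -.209 .234 -77.2 3
```

```text
time_s: 19.85
ee_pos: [0.4349, -0.0924, 0.2288]
ee_rot: [2.491, -1.912, -0.005]
wrist_force: [1.3, 0.6, -1.1]
gripper_width: 0.0204
pos [ 0.4349 -0.0924  0.2288] F [ 1.32  0.58 -1.05] t 19.85 w 0.0204 n 3 tot 0.117
[ 3.77  0.94 -0.18] [0.001 0.001 0.013]
[ 3.78  0.89 -0.17] [0.001 0.001 0.013]
[ 3.8   0.84 -0.17] [0.001 0.001 0.013]
```

```bash
python3 -m jog '[[3.8,0.9,-0.2,0,0,0.013,0],[3.8,0.9,-0.2,0,0,0.013,0],[3.5,0.8,-0.2,0,0,0.013,0],[0,0,0,0,0,0,0],[0,0,0,0,0,0,0]]'; python3 go.py .437 -.209 .234 -77.2 3;  python3 -c "
from h import *
p,d=snap('wrist');save('w10',p)"; python3 barw.py 160 110
```

```text
time_s: 20.48
ee_pos: [0.438, -0.2093, 0.23]
ee_rot: [2.452, -1.961, -0.014]
wrist_force: [0.2, 0.4, -2.7]
gripper_width: 0.0205
pos [ 0.438  -0.2093  0.23  ] F [ 0.2   0.43 -2.68] t 20.475 w 0.0205 n 3 tot 0.004
[-0.02  0.03 -0.13] [ 0.002  0.002 -0.001]
[-0.02  0.03 -0.13] [ 0.002  0.002 -0.001]
[-0.02  0.03 -0.13] [ 0.002  0.002 -0.001]
n 50 slope deg 0.45 x(tool) at y=0: -0.0009, at y=-.05 -0.0012 -.1 -0.0016 resid 0.00011 yrange -0.089 -0.062
lip tool y -0.12072871690003303
```

View pics/w10.png

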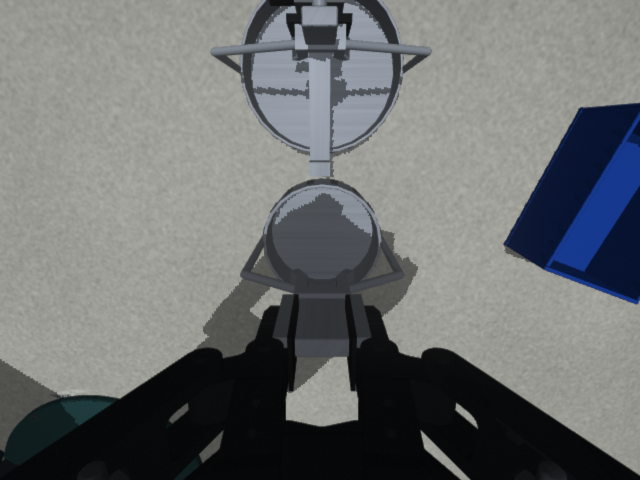

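```bash
python3 -m jog '[[-0.1,-2.2,-0.1,0.004,0.004,-0.001,0],[0,-2.2,0,0.002,0.002,0,0],[0,-2.2,0,0,0,0,0],[0,-2.0,0,0,0,0,0],[0,0,0,0,0,0,0]]'; python3 go.py .5466 -.1835 .23 -77.2 1;  python3 -c "
from h import *
p,d=snap('wrist');save('w11',p)"; python3 barw.py 100 
```

```text
time_s: 21.15
ee_pos: [0.5281, -0.1831, 0.2302]
ee_rot: [-2.46, 1.953, -0.001]
wrist_force: [0.3, 1.0, -0.7]
gripper_width: 0.021
pos [ 0.5281 -0.1831  0.2302] F [ 0.31  1.03 -0.67] t 21.15 w 0.021 n 1 tot 0.018
[ 0.46 -1.79  0.03] [-0.001 -0.     0.006]
n 85 slope deg -0.27 x(tool) at y=0: 0.0040, at y=-.05 0.0043 -.1 0.0045 resid 0.0001 yrange -0.138 -0.095
lip tool y -0.04285345109711187
```

View pics/w11.png

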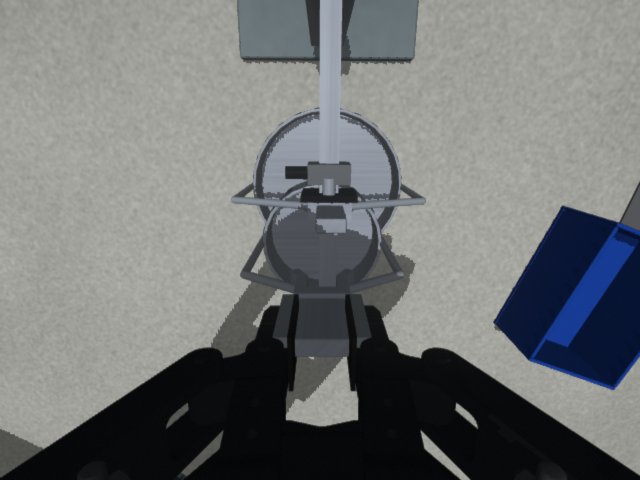

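```bash
python3 -m jog '[[0.43,0,0,0,0,0.005,0],[0,-0.9,0,0,0,0,0],[0,-0.8,0,0,0,0,0],[0,0,0,0,0,0,0],[0,0,0,0,0,0,0]]'; python3 go.py .5466 -.1835 .23 -77.2 1;  python3 -c "
from h import *
p,d=snap('wrist');save('w12',p)
zz=np.load('pics/last_wrist.npz');Rt=R.from_rotvec(zz['rot']).as_matrix()
p,w=cloud('wrist');q=(w-zz['pos'])@Rt; v,u=np.mgrid[0:480,0:640]
k=(q[...,2]>.015)&(q[...,2]<.045)&(abs(q[...,0])<.06)&(abs(q[...,0])>.025)&(q[...,1]<.012)&(q[...,1]>-.008)&(v>240)&(v<300)
l=cv2.fitLine(q[k][:,:2].astype(np.float32),cv2.DIST_HUBER,0,.001,.001).ravel();print('med bail',k.sum(),np.degrees(np.arctan2(l[1],l[0])),l[3]-l[2]*l[1]/l[0])
z=w[...,2]
k=(z>.188)&(z<.200)&(abs(q[...,0])<.03)&(v<300)&(q[...,1]<-.006)
print('large tabtop',k.sum(),np.median(q[k],0), q[k].min(0),q[k].max(0))
"; python3 barw.py 100 
```

```text
time_s: 21.82
ee_pos: [0.5459, -0.1834, 0.2306]
ee_rot: [-2.455, 1.96, -0.002]
wrist_force: [-0.2, 0.4, -1.0]
gripper_width: 0.0205
pos [ 0.5459 -0.1834  0.2306] F [-0.21  0.39 -0.99] t 21.825 w 0.0205 n 1 tot 0.001
[ 0.02 -0.07  0.06] [-0.001 -0.001 -0.   ]
med bail 559 0.07776241 0.0004142239
large tabtop 541 [ 5.16568049e-05 -1.55221105e-02  3.46678811e-02] [-0.00795644 -0.0187144   0.03184397] [ 0.00804817 -0.01022085  0.04248379]
n 74 slope deg 0.01 x(tool) at y=0: -0.0005, at y=-.05 -0.0005 -.1 -0.0005 resid 7e-05 yrange -0.137 -0.095
lip tool y -0.135600293672035
```

View pics/w12.png

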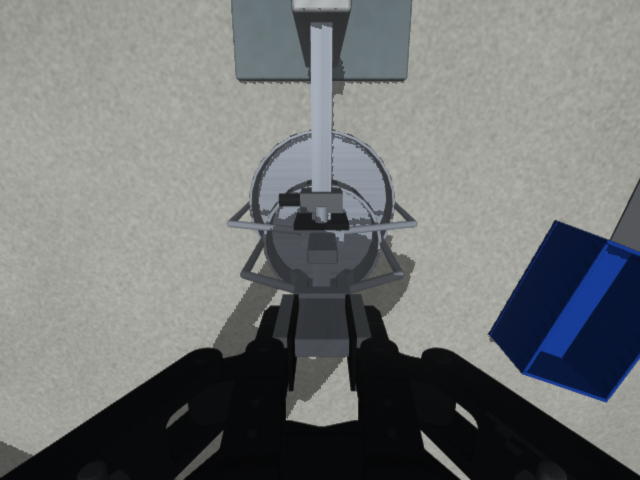

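The large tab sits at tool y ≈ -15 mm, centred, so the gap is about 15 mm. I lower partway and check.

```bash
python3 -m jog '[[0,0,1.2,0,0,0,0],[0,0,1.2,0,0,0,0],[0,0,0.8,0,0,0,0],[0,0,0,0,0,0,0],[0,0,0,0,0,0,0]]'; cat > chk.py <<'E'
from h import *
import sys
p,d=snap('wrist'); save(sys.argv[1],p)
s=monitor.state(); print(s['ee_pos'].round(4),'F',s['wrist_force'].round(2),'T',s['torque'].round(2))
x,y=s['ee_pos'][:2]; print('a',round(.9751*x+.2216*y,4),'b',round(-.2216*x+.9751*y,4))
zz=np.load('pics/last_wrist.npz');Rt=R.from_rotvec(zz['rot']).as_matrix(); print('tilt tool',(Rt.T@[0,0,-1]).round(4))
p,w=cloud('wrist');q=(w-zz['pos'])@Rt; v,u=np.mgrid[0:480,0:640]; z=w[...,2]
k=(z>.188)&(z<.200)&(abs(q[...,0])<.03)&(v<300)&(q[...,1]<-.006)
if k.any(): print('tabtop',k.sum(),np.median(q[k],0).round(4), q[k].min(0).round(4),q[k].max(0).round(4))
E
python3 chk.py w13; python3 barw.py 100
```

```text
time_s: 22.5
ee_pos: [0.5452, -0.1835, 0.1956]
ee_rot: [-2.455, 1.961, -0.0]
wrist_force: [0.9, -0.1, -1.5]
gripper_width: 0.0206
[ 0.5452 -0.1835  0.1955] F [ 0.86  0.39 -1.93] T [-0.04 -0.01 -0.03]
a 0.491 b -0.2998
tilt tool [-1.e-04  3.e-04  1.e+00]
tabtop 870 [ 0.     -0.0162 -0.0005] [-0.0164 -0.0194 -0.0044] [ 0.0163 -0.0074  0.0076]
n 85 slope deg -0.29 x(tool) at y=0: -0.0010, at y=-.05 -0.0007 -.1 -0.0005 resid 8e-05 yrange -0.128 -0.093
```

View pics/w13.png

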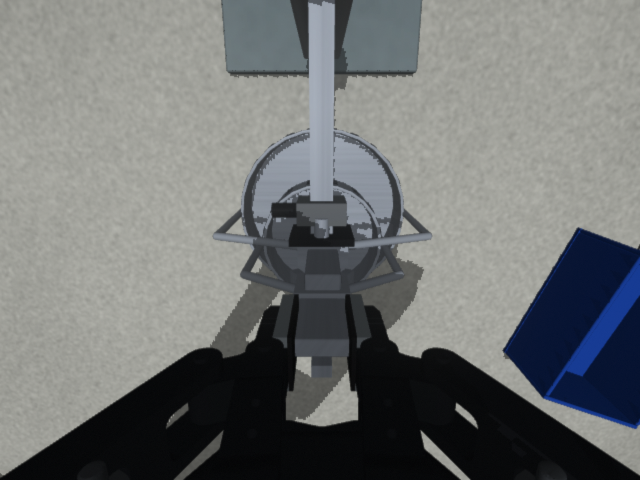

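```bash
python3 -m jog '[[-0.03,-0.1,0.7,0,0,0,0],[0,0,0.8,0,0,0,0],[0,0,0.6,0,0,0,0],[0,0,0.2,0,0,0,0],[0,0,0,0,0,0,0]]'; python3 chk.py w14; python3 barw.py 100
```

```text
time_s: 23.18
ee_pos: [0.5463, -0.1829, 0.1711]
ee_rot: [-2.455, 1.96, -0.001]
wrist_force: [0.5, -0.2, -2.1]
gripper_width: 0.0207
[ 0.5463 -0.183   0.1712] F [ 0.13  0.66 -2.21] T [-0.   -0.05 -0.01]
a 0.4922 b -0.2995
tilt tool [-3.e-04  5.e-04  1.e+00]
tabtop 281 [ 0.0003 -0.0176 -0.0199] [-0.0075 -0.0183 -0.0236] [ 0.0084 -0.0165 -0.0169]
n 85 slope deg 0.33 x(tool) at y=0: 0.0005, at y=-.05 0.0002 -.1 -0.0001 resid 9e-05 yrange -0.122 -0.091
```

View pics/w14.png

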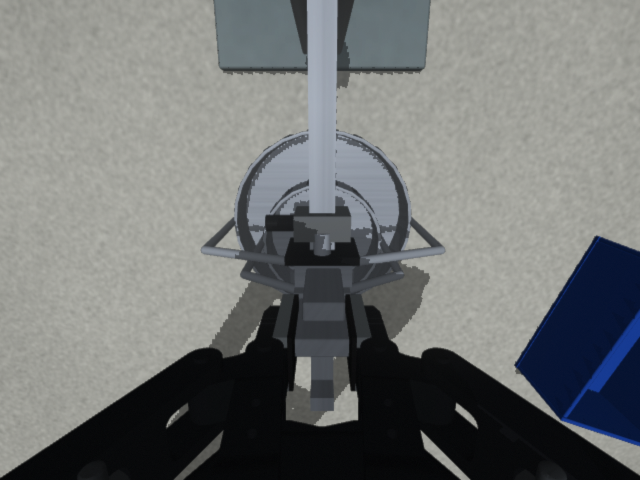

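```bash
python3 -m jog '[[0.03,-0.1,-0.1,0,0,0,0],[0,-0.1,0,0,0,0,0],[0,-0.1,0,0,0,0,0],[0,-0.05,0,0,0,0,0],[0,0,0,0,0,0,0]]'; python3 go.py .55 -.183 .17 -77.2 1; python3 -c "
from h import *
s=monitor.state();print(s['torque'])"
```

```text
time_s: 23.85
ee_pos: [0.55, -0.1826, 0.1728]
ee_rot: [2.455, -1.961, 0.001]
wrist_force: [-1.0, -0.0, -1.2]
gripper_width: 0.0206
pos [ 0.55   -0.1826  0.1728] F [-0.96 -0.02 -1.25] t 23.85 w 0.0206 n 1 tot 0.003
[0.04 0.01 0.28] [-0.001 -0.001 -0.   ]
[-0.10461312  0.32920371  0.02059332]
```

```bash
python3 -m jog '[[0,-0.1,0,0,0,0,0],[0,-0.1,0,0,0,0,0],[0,-0.05,0,0,0,0,0],[0,-0.03,0,0,0,0,0],[0,-0.03,0,0,0,0,0]]'; python3 -c "
from h import *
s=monitor.state();print(s['ee_pos'],s['wrist_force'],s['torque'])"
```

```text
time_s: 24.48
ee_pos: [0.5518, -0.1823, 0.1724]
ee_rot: [2.452, -1.959, -0.003]
wrist_force: [-6.1, -1.4, -1.0]
gripper_width: 0.0207
[ 0.55181987 -0.1822805   0.17243339] [-6.09815078 -1.41106694 -1.00060753] [-0.15706896  0.99146425  0.01114096]
```

```bash
python3 -m jog '[[0,-0.1,0,0,0,0,0],[0,-0.05,0,0,0,0,0],[0,-0.03,0,0,0,0,0],[0,-0.03,0,0,0,0,0],[0,-0.03,0,0,0,0,0]]'; python3 chk.py w15; python3 -c "
from h import *
p,d=snap('side');save('s15',cv2.resize(p[150:330,280:480],None,fx=3.3,fy=3.3,interpolation=cv2.INTER_CUBIC))"
```

```text
time_s: 25.1
ee_pos: [0.5523, -0.1823, 0.1718]
ee_rot: [2.448, -1.958, -0.009]
wrist_force: [-5.8, -0.7, -0.0]
gripper_width: 0.0207
[ 0.5523 -0.1823  0.1718] F [-6.56 -1.48 -0.66] T [-0.27  1.14  0.05]
a 0.4981 b -0.3002
tilt tool [ 3.0e-04 -9.2e-03  1.0e+00]
tabtop 7 [-0.0032 -0.0147 -0.0166] [-0.0063 -0.0147 -0.0168] [ 0.0035 -0.0146 -0.0164]
```

View pics/w15.png

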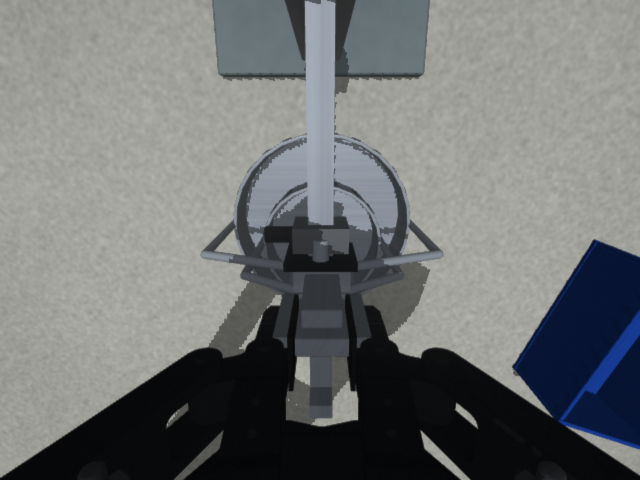

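View pics/s15.png

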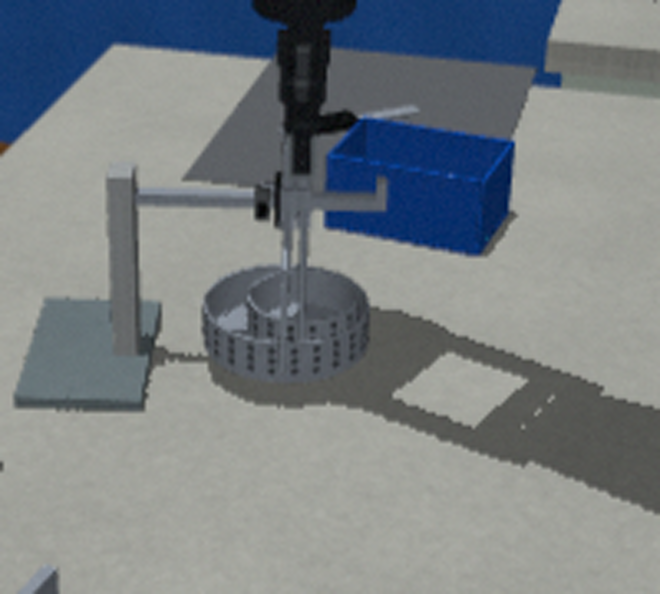

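```bash
python3 -m jog '[[0,-0.1,0,0,0,0,0],[0,-0.08,0,0,0,0,0],[0,-0.05,0,0,0,0,0],[0,-0.04,0,0,0,0,0],[0,-0.03,0,0,0,0,0]]'; python3 -c "
from h import *
s=monitor.state();print(s['ee_pos'],s['wrist_force'],s['torque'])"
```

```text
time_s: 25.82
ee_pos: [0.5528, -0.1824, 0.171]
ee_rot: [2.443, -1.956, -0.018]
wrist_force: [-7.1, -1.8, -1.4]
gripper_width: 0.0209
[ 0.55284196 -0.18235471  0.17101598] [-7.05488283 -1.75283379 -1.36678494] [-0.25063995  1.28189398  0.05235629]
```

```bash
python3 -m jog '[[0,0.15,0,0.009,0,0,0],[0,0.15,0,0.009,0,0,0],[0,0,0,0,0,0,0],[0,0,0,0,0,0,0],[0,0,0,0,0,0,0]]'; python3 chk.py w16; python3 go.py .5498 -.1827 .170 -77.2 1
```

```text
time_s: 26.45
ee_pos: [0.5499, -0.183, 0.1709]
ee_rot: [-2.451, 1.962, -0.0]
wrist_force: [-1.1, -1.6, -2.2]
gripper_width: 0.0206
[ 0.5499 -0.183   0.1709] F [-1.35 -0.58 -1.68] T [-0.13  0.39 -0.  ]
a 0.4957 b -0.3003
tilt tool [0.0012 0.0019 1.    ]
tabtop 5 [ 0.0004 -0.015  -0.0172] [-0.0055 -0.0151 -0.0175] [ 0.0062 -0.0149 -0.0171]
pos [ 0.5499 -0.183   0.1709] F [-1.35 -0.58 -1.68] t 26.5 w 0.0207 n 1 tot 0.001
[-0.03  0.    0.09] [-0.002  0.001 -0.003]
```

View pics/w16.png

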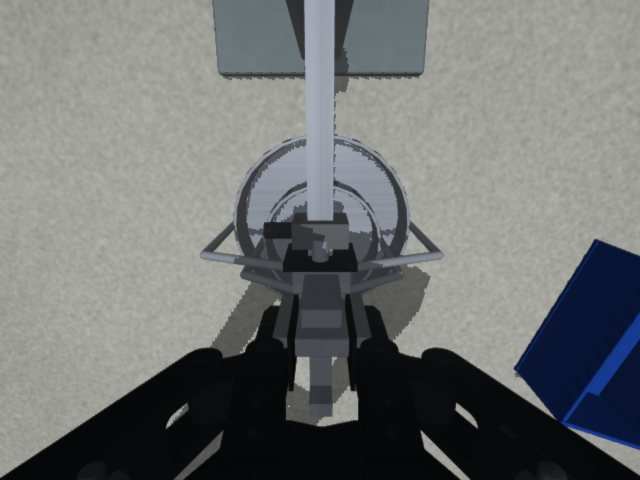

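```bash
python3 -m jog '[[-0.03,0.08,0.05,0,0,0,0],[0,0,0.08,0,0,0,0],[0,0,0,0,0,0,0],[0,0,0,0,0,0,0],[0,0,0,0,0,0,0]]'; python3 -c "
from h import *
s=monitor.state();print(s['ee_pos'],s['wrist_force'],s['torque'])"
```

```text
time_s: 27.12
ee_pos: [0.5495, -0.1829, 0.1702]
ee_rot: [-2.45, 1.961, -0.002]
wrist_force: [-1.9, -0.1, -0.2]
gripper_width: 0.0204
[ 0.54947833 -0.18289968  0.17022492] [-1.93440027 -0.12512542 -0.16189306] [-0.01105357  0.26818271  0.03648979]
```

```bash
python3 -m jog '[[0,0.05,0,0,0,0,0],[0,0,0,0,0,0,0.5],[0,0,0,0,0,0,0.8],[0,0,0,0,0,0,1],[0,0,-1.5,0,0,0,1]]'; python3 -m jog '[[0,0,-3,0,0,0,1],[0,0,-4,0,0,0,1],[0,0,-4,0,0,0,1],[0,0,-2,0,0,0,1],[0,0,0,0,0,0,1]]'; python3 chk.py w17; python3 -c "
from h import *
p,d=snap('side');save('s17',cv2.resize(p[150:330,280:480],None,fx=3.3,fy=3.3,interpolation=cv2.INTER_CUBIC))"
```

```text
time_s: 27.75
ee_pos: [0.5488, -0.1828, 0.1849]
ee_rot: [-2.451, 1.961, -0.0]
wrist_force: [0.2, -0.6, 0.6]
gripper_width: 0.0853
time_s: 28.38
ee_pos: [0.5484, -0.183, 0.3237]
ee_rot: [-2.45, 1.961, -0.006]
wrist_force: [-0.6, -0.3, -0.5]
gripper_width: 0.0854
[ 0.5482 -0.1829  0.3226] F [ 0.37 -0.56  0.13] T [-0.01 -0.04 -0.03]
a 0.494 b -0.2999
tilt tool [-5.0e-04  5.5e-03  1.0e+00]
tabtop 240 [-0.0002 -0.0119  0.1278] [-0.0078 -0.0152  0.1259] [ 0.0074 -0.0072  0.1355]
```

View pics/w17.png

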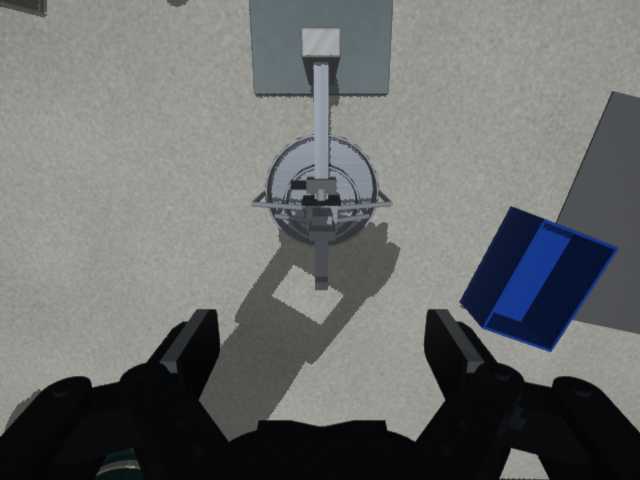

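View pics/s17.png

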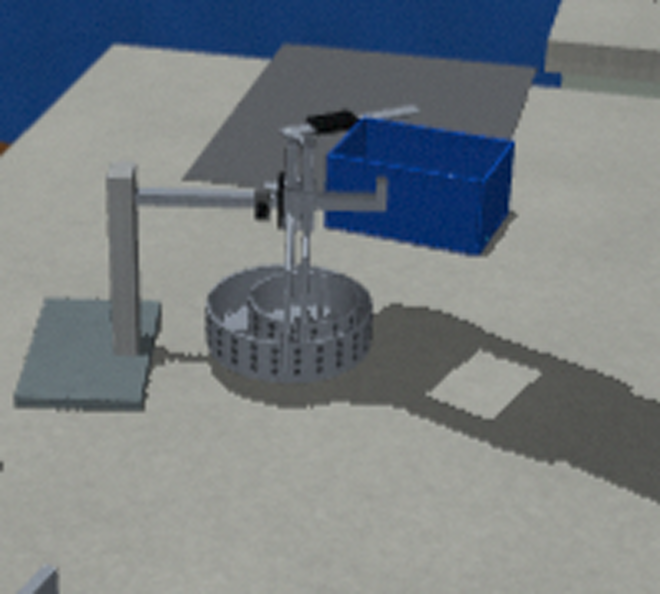

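Medium nests cleanly, with tabs and cups shown in front of the large. The third basket is the steel one at top (180,265), not the red ones at (127,248) and (137,281).

```bash
python3 go.py .560 .315 .29 -100
```

```text
pos [ 0.548  -0.1829  0.3215] F [ 1.05 -0.25 -1.45] t 28.475 w 0.0854 n 8 tot 0.499
[-6.04 -1.51  0.4 ] [-0.     0.     0.049]
[-6.11 -1.21  0.4 ] [-0.     0.     0.049]
[-6.16 -0.91  0.4 ] [-0.     0.     0.049]
[-6.2 -0.6  0.4] [-0.     0.     0.049]
[-6.22 -0.29  0.4 ] [-0.     0.     0.049]
[-6.23  0.01  0.4 ] [-0.     0.     0.049]
[-6.22  0.32  0.4 ] [-0.     0.     0.049]
[-6.19  0.63  0.39] [-0.     0.     0.049]
```

```bash
python3 -m jog '[[-5.8,-1.5,0.1,0,0,0.049,1],[-6,-1.2,0.3,0,0,0.049,1],[-6,-0.9,0.4,0,0,0.049,1],[-6,-0.6,0.4,0,0,0.049,1],[-6,-0.3,0.4,0,0,0.049,1]]' ; python3 go.py .560 .315 .29 -100
```

```text
time_s: 29.1
ee_pos: [0.5557, 0.1241, 0.2956]
ee_rot: [2.175, -2.26, -0.012]
wrist_force: [1.3, -1.1, 0.2]
gripper_width: 0.0852
pos [0.5557 0.1241 0.2956] F [ 1.27 -1.12  0.17] t 29.1 w 0.0852 n 4 tot 0.191
[-4.77  0.08  0.15] [0.002 0.    0.034]
[-4.77  0.24  0.15] [0.002 0.    0.034]
[-4.76  0.4   0.15] [0.002 0.    0.034]
[-4.74  0.56  0.14] [0.002 0.    0.034]
```

```bash
python3 -m jog '[[-4.5,0.1,0.1,0.002,0,0.034,1],[-4.5,0.2,0.1,0.002,0,0.034,1],[-4.4,0.4,0.1,0.002,0,0.034,1],[-4,0.5,0.1,0,0,0.034,1],[0,0,0,0,0,0,1]]' ; python3 -c "
from h import *
p,d=snap('wrist');save('w18',p)"; python3 tab.py wrist .565 .325 .16 .03;  python3 tab.py top .565 .325 .16 .03
```

```text
time_s: 29.72
ee_pos: [0.5557, 0.3077, 0.2799]
ee_rot: [2.009, -2.396, -0.012]
wrist_force: [-0.5, -0.3, 0.1]
gripper_width: 0.0855
tabtop 414 [0.5668 0.3249 0.1601] [0.5661 0.3248 0.158 ] uv [296. 225.]
bail ang 74.261566 offset line pt 0.569381 0.32276514 397 mid [0.5658 0.3247]
cup [0.5672 0.3245] 0.0251
tabtop 51 [0.5668 0.3247 0.159 ] [0.5672 0.3256 0.1601] uv [163. 255.]
bail ang -89.24538 offset line pt 0.56373024 0.31409904 66 mid [0.565  0.3208]
cup [0.5666 0.3243] 0.0239
```

View pics/w18.png

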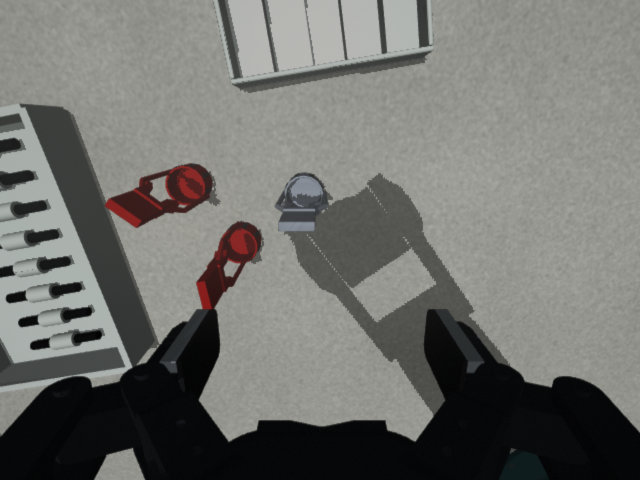

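```bash
python3 - <<'E'
from h import *
p,w=cloud('wrist'); x,y,z=w[...,0],w[...,1],w[...,2]
for a,b in [(.154,.168),(.12,.168),(.08,.168),(.08,.115)]:
    k=(np.hypot(x-.5665,y-.3247)<.035)&(z>a)&(z<b); q=w[k][:,:2].astype(np.float32)
    l=cv2.fitLine(q,cv2.DIST_HUBER,0,.001,.001).ravel(); print(a,b,k.sum(),np.degrees(np.arctan2(l[1],l[0])),l[2:],cv2.minAreaRect(q))
save('w18c',cv2.resize(p[150:260,230:370],None,fx=5,fy=5,interpolation=cv2.INTER_CUBIC))
E
```

```text
0.154 0.168 414 79.43403 [0.5666689 0.3248397] ((0.5662768483161926, 0.3250155746936798), (0.027697743847966194, 0.00779186375439167), 80.59949493408203)
0.12 0.168 814 80.149086 [0.5685871  0.31976277] ((0.5672379732131958, 0.32469403743743896), (0.028018150478601456, 0.009793424047529697), 80.59949493408203)
0.08 0.168 1086 76.162094 [0.5688452  0.32364485] ((0.5663744211196899, 0.3245488405227661), (0.04990261793136597, 0.012075018137693405), 77.62952423095703)
0.08 0.115 244 79.03086 [0.5667392 0.3174013] ((0.5663744211196899, 0.3245488405227661), (0.04990261793136597, 0.012075018137693405), 77.62952423095703)
```

View pics/w18c.png

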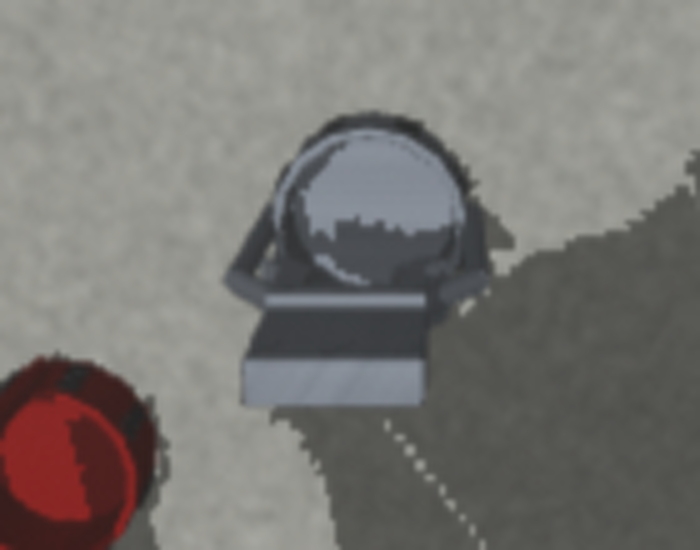

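The crop confirms the steel small basket, with its tab spanning crop (245,385)-(425,385), parallel to the jaws. The red one at (70,460) is left alone.

```bash
python3 go.py .5666 .3248 .15 -100.3 3
```

```text
pos [0.5559 0.3065 0.2801] F [ 0.35  0.13 -0.59] t 29.775 w 0.0855 n 3 tot 0.132
[-0.69 -0.31  4.33] [ 0.005 -0.002  0.001]
[-0.68 -0.29  4.33] [ 0.005 -0.002  0.001]
[-0.67 -0.27  4.33] [ 0.005 -0.002  0.001]
```

```bash
python3 -m jog '[[-1.1,-0.5,2.5,0.005,-0.002,0,1],[-0.9,-0.4,3.5,0.005,-0.002,0,1],[-0.1,0,3.5,0.004,0,0,1],[0,0,3,0,0,0,1],[0,0,0.5,0,0,0,1]]' ; python3 go.py .5666 .3248 .131 -100.3 1
```

```text
time_s: 30.4
ee_pos: [0.5673, 0.32, 0.1426]
ee_rot: [2.011, -2.405, 0.002]
wrist_force: [-0.3, -0.7, 0.7]
gripper_width: 0.0854
pos [0.5673 0.32   0.1426] F [-0.32 -0.75  0.73] t 30.4 w 0.0854 n 1 tot 0.013
[-0.46  0.15  1.16] [ 0.003 -0.006  0.002]
```

```bash
python3 -m jog '[[-0.46,0.16,1.1,0.003,-0.006,0,0.8],[0,0,0,0,0,0,0.6],[0,0,0,0,0,0,0],[0,0,0,0,0,0,0],[0,0,0,0,0,0,0]]' 60; python3 go.py .5666 .3248 .131 -100.3 1; python3 -m jog '[[0,0,-2,0,0,0,0],[0,0,-3.2,0,0,0,0],[0,0,-3.2,0,0,0,0],[0,0,-1.3,0,0,0,0],[0,0,0,0,0,0,0]]' 60; python3 - <<'E'
from h import *
p,d=snap('side'); save('s19',p); s=monitor.state()['ee_pos']
p,w=cloud('side'); x,y,z=w[...,0],w[...,1],w[...,2]
k=(np.hypot(x-s[0],y-s[1])<.03)&(z<.16)&(z>.03); print(s,'cup min z',np.percentile(z[k],[0,1,5]))
E
python3 go.py .45 .0 .228 -85
```

```text
time_s: 31.02
ee_pos: [0.5676, 0.3247, 0.1346]
ee_rot: [-2.012, 2.407, -0.001]
wrist_force: [0.8, -0.2, -1.2]
gripper_width: 0.0265
pos [0.5676 0.3247 0.1346] F [ 0.76 -0.15 -1.15] t 31.025 w 0.0265 n 1 tot 0.004
[0.01 0.1  0.36] [-0.003  0.003  0.001]
time_s: 31.65
ee_pos: [0.5672, 0.3245, 0.239]
ee_rot: [-2.011, 2.405, -0.002]
wrist_force: [0.1, 0.2, -1.1]
gripper_width: 0.0265
[0.56705449 0.32440134 0.23825658] cup min z [0.10430045 0.10658253 0.10855532]
pos [0.5671 0.3244 0.2383] F [-0.92 -0.44 -0.63] t 31.7 w 0.0264 n 6 tot 0.345
[5.67 0.96 0.15] [-0.001  0.    -0.044]
[5.62 1.21 0.15] [-0.001  0.    -0.044]
[5.56 1.46 0.15] [-0.001  0.    -0.044]
[5.49 1.7  0.16] [-0.001  0.    -0.044]
[5.41 1.94 0.16] [-0.001  0.    -0.044]
[5.32 2.18 0.17] [-0.001  0.    -0.044]
```

View pics/s19.png

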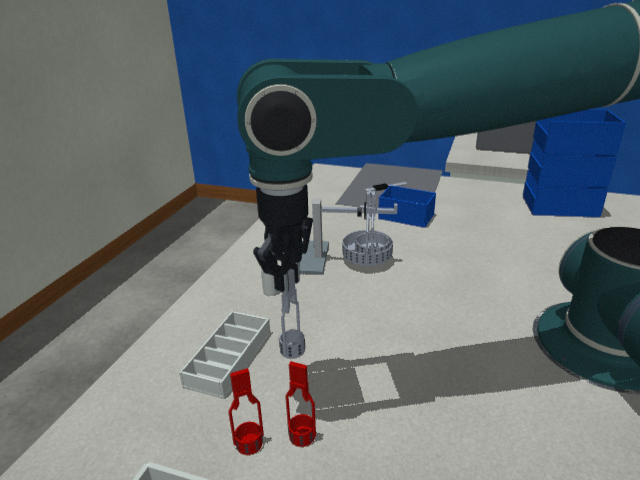

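```bash
python3 -m jog '[[5.6,0.9,0.1,0,0,-0.044,0],[5.6,1.2,0.1,0,0,-0.044,0],[5.5,1.4,0.1,0,0,-0.044,0],[5.4,1.7,0.1,0,0,-0.044,0],[5.4,1.9,0.1,0,0,-0.044,0]]'; python3 go.py .435 -.12 .232 -79
```

```text
time_s: 32.33
ee_pos: [0.468, 0.0513, 0.2239]
ee_rot: [2.278, -2.159, -0.005]
wrist_force: [1.0, -1.3, -0.5]
gripper_width: 0.0267
pos [0.468  0.0513 0.2239] F [ 0.97 -1.29 -0.55] t 32.325 w 0.0267 n 3 tot 0.175
[ 5.64  1.41 -0.26] [ 0.002  0.    -0.046]
[ 5.57  1.66 -0.26] [ 0.002  0.    -0.046]
[ 5.49  1.92 -0.27] [ 0.002  0.    -0.046]
```

```bash
python3 -m jog '[[5.2,1.3,-0.3,0.002,0,-0.046,0],[5.2,1.5,-0.3,0.002,0,-0.046,0],[5.2,1.8,-0.3,0,0,-0.046,0],[4,0.9,-0.1,0,0,-0.02,0],[2.5,0.5,0,0,0,-0.015,0]]'; python3 go.py .437 -.209 .232 -77.2
```

```text
time_s: 32.95
ee_pos: [0.4322, -0.1832, 0.2281]
ee_rot: [2.461, -1.948, -0.01]
wrist_force: [0.2, 0.1, -1.0]
gripper_width: 0.0265
pos [ 0.4322 -0.1832  0.2281] F [ 0.19  0.12 -1.02] t 32.95 w 0.0265 n 1 tot 0.027
[ 2.62  0.13 -0.4 ] [0.006 0.003 0.008]
```

```bash
python3 -m jog '[[1.6,0,-0.2,0.003,0.003,0.008,0],[0.9,0,-0.2,0.003,0,0,0],[0,0,0,0,0,0,0],[0,0,0,0,0,0,0],[0,0,0,0,0,0,0]]'; python3 chk.py w20; python3 barw.py 150 110; python3 - <<'E'
from h import *
zz=np.load('pics/last_wrist.npz');Rt=R.from_rotvec(zz['rot']).as_matrix()
p,w=cloud('wrist');q=(w-zz['pos'])@Rt; v,u=np.mgrid[0:480,0:640]
k=(q[...,2]>.018)&(q[...,2]<.045)&(abs(q[...,0])<.03)&(abs(q[...,0])>.0135)&(q[...,1]<.012)&(q[...,1]>-.008)&(v>230)&(v<300)
l=cv2.fitLine(q[k][:,:2].astype(np.float32),cv2.DIST_HUBER,0,.001,.001).ravel();print('small bail',k.sum(),np.degrees(np.arctan2(l[1],l[0])),l[3]-l[2]*l[1]/l[0])
E
```

```text
time_s: 33.58
ee_pos: [0.438, -0.2075, 0.2299]
ee_rot: [2.454, -1.962, -0.006]
wrist_force: [-0.2, 0.1, -1.1]
gripper_width: 0.0265
[ 0.4381 -0.2075  0.2299] F [-0.74  0.82 -0.82] T [ 0.03  0.06 -0.  ]
a 0.3812 b -0.2994
tilt tool [ 0.0026 -0.0024  1.    ]
tabtop 2057 [ 0.0004 -0.1156  0.0336] [-0.0103 -0.129   0.0314] [ 0.0113 -0.108   0.0416]
n 40 slope deg -1.13 x(tool) at y=0: -0.0016, at y=-.05 -0.0006 -.1 0.0004 resid 8e-05 yrange -0.089 -0.067
lip tool y -0.10814763885224798
small bail 470 0.3766906 -0.0007670224
```

View pics/w20.png

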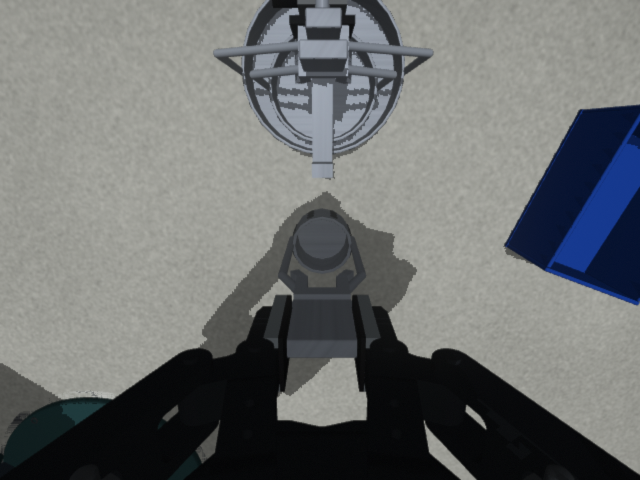

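```bash
python3 -m jog '[[0.1,-2,-0.1,0,0,0,0],[0.1,-2,0,0,0,0,0],[0.1,-2,0,0,0,0,0],[0.1,-2,0,0,0,0,0],[0,0,0,0,0,0,0]]'; python3 go.py .5336 -.1864 .23 -77.2 1;  python3 chk.py w21; python3 barw.py 100 
```

```text
time_s: 34.25
ee_pos: [0.5209, -0.1917, 0.2308]
ee_rot: [2.455, -1.959, -0.005]
wrist_force: [-0.4, -0.5, -0.5]
gripper_width: 0.0265
pos [ 0.5209 -0.1917  0.2308] F [-0.43 -0.45 -0.48] t 34.25 w 0.0265 n 1 tot 0.014
[-0.23 -1.36  0.08] [0.002 0.002 0.   ]
[ 0.5204 -0.1918  0.2309] F [-0.14  0.29 -1.06] T [-0.05 -0.02 -0.01]
a 0.4649 b -0.3023
tilt tool [ 0.0022 -0.0021  1.    ]
tabtop 1333 [-0.0021 -0.0321  0.0347] [-0.013  -0.0447  0.0323] [ 0.0086 -0.0238  0.0427]
n 85 slope deg -0.04 x(tool) at y=0: -0.0028, at y=-.05 -0.0028 -.1 -0.0028 resid 8e-05 yrange -0.138 -0.095
lip tool y -0.04857154558339834
```

View pics/w21.png

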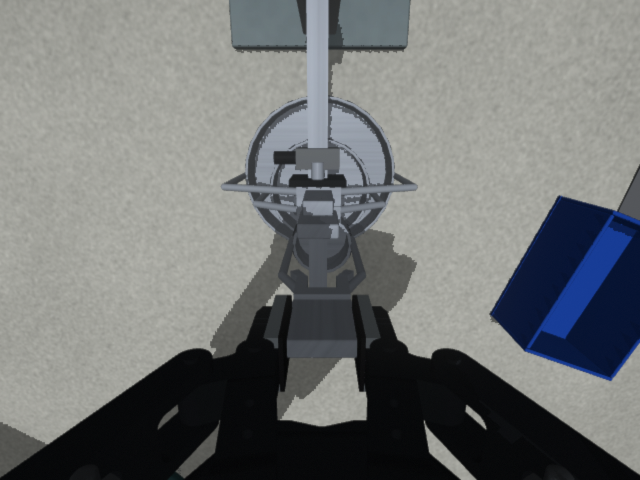

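```bash
python3 -m jog '[[-0.25,0,0,0.002,0.002,0,0],[0,-0.7,0,0,0,0,0],[0,-0.55,0,0,0,0,0],[0,0,0,0,0,0,0],[0,0,0,0,0,0,0]]'; python3 chk.py w22; python3 barw.py 100 
```

```text
time_s: 34.92
ee_pos: [0.532, -0.1864, 0.2313]
ee_rot: [-2.455, 1.96, -0.001]
wrist_force: [0.1, 0.5, -0.4]
gripper_width: 0.0266
[ 0.532  -0.1863  0.2312] F [-0.07  0.64 -1.57] T [-0.02  0.03 -0.05]
a 0.4774 b -0.2996
tilt tool [-4.e-04  4.e-04  1.e+00]
tabtop 1287 [ 0.0001 -0.0201  0.0353] [-0.0106 -0.0327  0.0332] [ 0.0113 -0.0121  0.0433]
n 85 slope deg -0.22 x(tool) at y=0: -0.0007, at y=-.05 -0.0005 -.1 -0.0003 resid 0.00011 yrange -0.138 -0.095
lip tool y -0.04622132874443096
```

View pics/w22.png

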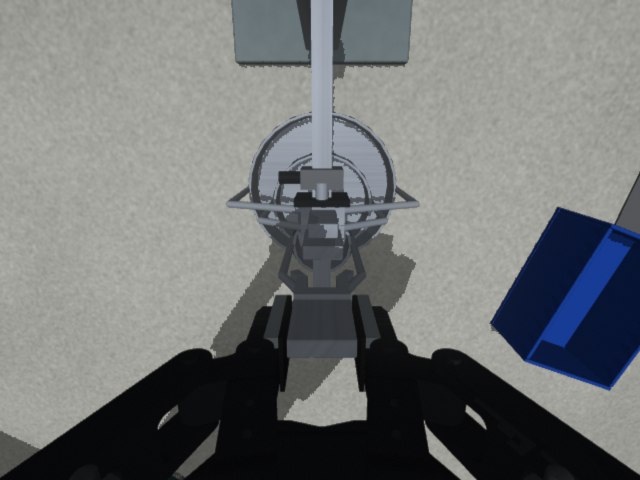

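```bash
python3 -m jog '[[-0.03,0,1.2,0,0,0,0],[0,0,1.2,0,0,0,0],[0,0,0.9,0,0,0,0],[0,0,0,0,0,0,0],[0,0,0,0,0,0,0]]'; python3 chk.py w23; python3 barw.py 100; python3 go.py .5336 -.1864 .173 -77.2 1
```

```text
time_s: 35.6
ee_pos: [0.5314, -0.186, 0.1951]
ee_rot: [2.454, -1.961, -0.001]
wrist_force: [0.4, -0.7, -0.7]
gripper_width: 0.0269
[ 0.5314 -0.1861  0.195 ] F [ 0.78 -0.28 -2.32] T [-0.04  0.01 -0.01]
a 0.4769 b -0.2992
tilt tool [ 3.e-04 -6.e-04  1.e+00]
tabtop 2022 [ 0.0008 -0.0206 -0.001 ] [-0.0201 -0.0334 -0.005 ] [ 0.0193 -0.0077  0.007 ]
n 85 slope deg -0.46 x(tool) at y=0: -0.0007, at y=-.05 -0.0003 -.1 0.0001 resid 7e-05 yrange -0.128 -0.092
lip tool y -0.04837771089276031
pos [ 0.5314 -0.1861  0.195 ] F [ 0.78 -0.28 -2.32] t 35.65 w 0.0267 n 1 tot 0.022
[ 0.08 -0.21  2.2 ] [ 0.001  0.    -0.001]
```

View pics/w23.png

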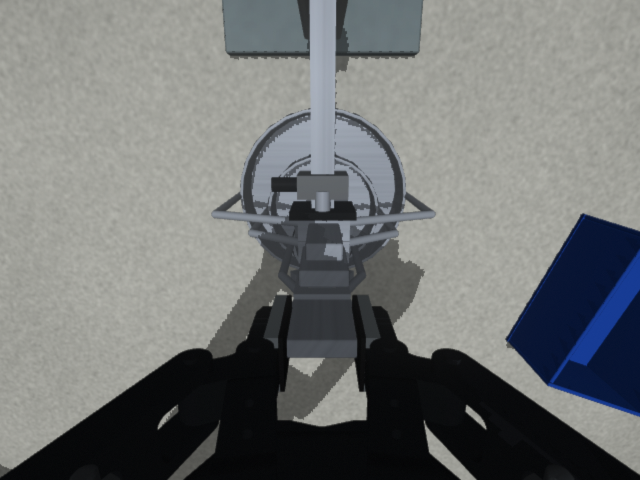

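```bash
python3 -m jog '[[0.04,-0.1,0.7,0,0,0,0],[0,0,0.8,0,0,0,0],[0,0,0.6,0,0,0,0],[0,0,0,0,0,0,0],[0,0,0,0,0,0,0]]'; python3 chk.py w24; python3 barw.py 100
```

```text
time_s: 36.28
ee_pos: [0.5326, -0.1863, 0.1728]
ee_rot: [2.454, -1.961, -0.0]
wrist_force: [0.7, -1.3, -2.0]
gripper_width: 0.0264
[ 0.5326 -0.1863  0.1728] F [ 0.5  -0.12 -0.42] T [0.02 0.03 0.02]
a 0.4781 b -0.2996
tilt tool [ 1.e-04 -3.e-04  1.e+00]
tabtop 1936 [ 0.0003 -0.026  -0.0228] [-0.0107 -0.0324 -0.0257] [ 0.0112 -0.0174 -0.0152]
n 85 slope deg 0.07 x(tool) at y=0: -0.0002, at y=-.05 -0.0003 -.1 -0.0003 resid 0.00012 yrange -0.122 -0.091
lip tool y -0.0525305363709144
```

View pics/w24.png

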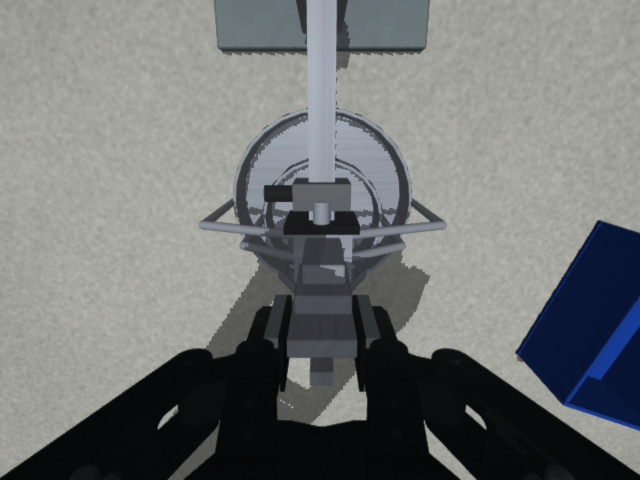

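```bash
python3 -m jog '[[0,-0.1,0,0,0,0,0],[0,-0.1,0,0,0,0,0],[0,-0.1,0,0,0,0,0],[0,-0.1,0,0,0,0,0],[0,0,0,0,0,0,0]]'; python3 -c "
from h import *
s=monitor.state();print(s['ee_pos'],s['wrist_force'],s['torque'])"
```

```text
time_s: 36.95
ee_pos: [0.5371, -0.1854, 0.1734]
ee_rot: [-2.455, 1.961, -0.001]
wrist_force: [-1.1, 0.2, -0.4]
gripper_width: 0.0267
[ 0.5370554  -0.18538156  0.1733683 ] [-1.13081828  0.23644318 -0.41402235] [ 0.00010447 -0.01760321 -0.00063156]
```

```bash
python3 -m jog '[[0,-0.1,0,0,0,0,0],[0,-0.1,0,0,0,0,0],[0,0,0,0,0,0,0],[0,0,0,0,0,0,0],[0,0,0,0,0,0,0]]'; python3 -c "
from h import *
s=monitor.state();print(s['ee_pos'],s['wrist_force'],s['torque'])"
```

```text
time_s: 37.58
ee_pos: [0.5387, -0.185, 0.1732]
ee_rot: [2.454, -1.96, -0.001]
wrist_force: [-1.9, -0.3, -1.8]
gripper_width: 0.0267
[ 0.53868078 -0.1850211   0.17317672] [-1.85549802 -0.31578496 -1.76018417] [-0.08115223  0.34967871 -0.02046892]
```

Contact has begun, so I press on.

```bash
python3 -m jog '[[0,-0.1,0,0,0,0,0],[0,-0.1,0,0,0,0,0],[0,-0.05,0,0,0,0,0],[0,-0.03,0,0,0,0,0],[0,-0.03,0,0,0,0,0]]'; python3 -c "
from h import *
s=monitor.state();print(s['ee_pos'],s['wrist_force'],s['torque'])"
```

```text
time_s: 38.2
ee_pos: [0.5404, -0.1848, 0.1728]
ee_rot: [2.451, -1.959, -0.005]
wrist_force: [-5.5, -1.2, -0.5]
gripper_width: 0.0264
[ 0.54035951 -0.18475357  0.17280996] [-5.54971131 -1.16527569 -0.52201725] [-0.24038864  1.07123857 -0.03595917]
```

```bash
python3 -m jog '[[0,-0.1,0,0,0,0,0],[0,-0.08,0,0,0,0,0],[0,-0.05,0,0,0,0,0],[0,-0.04,0,0,0,0,0],[0,-0.04,0,0,0,0,0]]'; python3 -m jog '[[0,-0.05,0,0,0,0,0],[0,-0.05,0,0,0,0,0],[0,-0.04,0,0,0,0,0],[0,-0.04,0,0,0,0,0],[0,-0.04,0,0,0,0,0]]';  python3 chk.py w25; python3 -c "
from h import *
p,d=snap('side');save('s25',cv2.resize(p[150:330,280:480],None,fx=3.3,fy=3.3,interpolation=cv2.INTER_CUBIC))"
```

```text
time_s: 38.83
ee_pos: [0.5412, -0.1847, 0.1721]
ee_rot: [2.446, -1.957, -0.013]
wrist_force: [-6.3, -1.4, 0.9]
gripper_width: 0.0266
time_s: 39.45
ee_pos: [0.5413, -0.1848, 0.1715]
ee_rot: [2.442, -1.955, -0.02]
wrist_force: [-6.2, -0.8, -0.2]
gripper_width: 0.0266
[ 0.5413 -0.1848  0.1714] F [-7.03 -1.94  0.71] T [-0.3   1.27  0.05]
a 0.4868 b -0.3001
tilt tool [ 0.0017 -0.0186  0.9998]
tabtop 1126 [-0.0004 -0.0239 -0.0249] [-0.0083 -0.0263 -0.0275] [ 0.0077 -0.0184 -0.017 ]
```

View pics/s25.png

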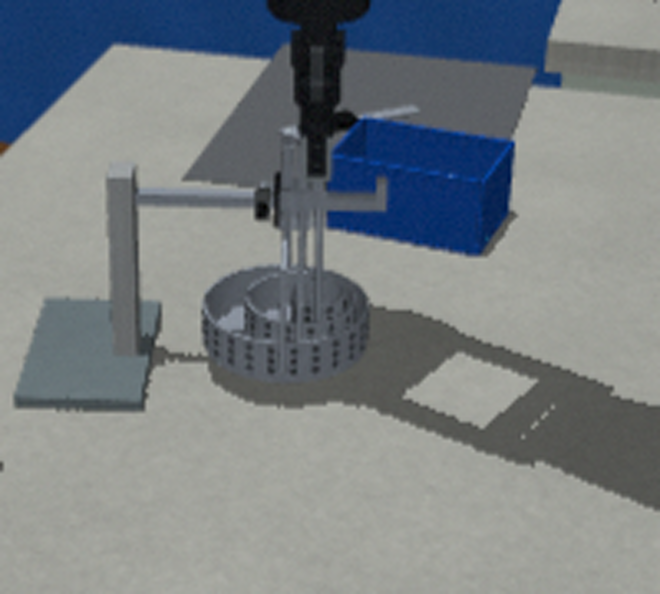

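View pics/w25.png

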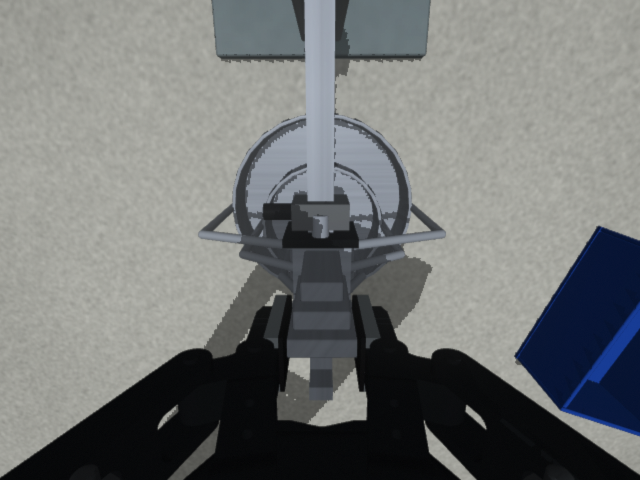

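```bash
python3 -m jog '[[0,0.12,0,0.01,0,0,0],[0,0.12,0,0.009,0,0,0],[0,0.05,0,0,0,0,0],[0,0,0,0,0,0,0],[0,0,0,0,0,0,0]]'; python3 chk.py w26; python3 go.py .5385 -.1854 .1706 -77.2 1
```

```text
time_s: 40.17
ee_pos: [0.5384, -0.1855, 0.1713]
ee_rot: [-2.451, 1.963, 0.001]
wrist_force: [-1.6, -0.4, -1.8]
gripper_width: 0.0264
[ 0.5384 -0.1854  0.1713] F [-1.95 -0.92 -0.96] T [-0.11  0.45  0.04]
a 0.4839 b -0.3001
tilt tool [1.7e-03 7.0e-04 1.0e+00]
tabtop 1196 [-0.0004 -0.0243 -0.0246] [-0.0094 -0.0271 -0.0269] [ 0.0094 -0.0147 -0.0166]
pos [ 0.5384 -0.1854  0.1713] F [-1.95 -0.92 -0.96] t 40.225 w 0.0267 n 1 tot 0.001
[-0.   -0.01  0.07] [-0.001  0.002 -0.003]
```

```bash
python3 -m jog '[[0,0.1,0.04,0,0,0,0],[0,0,0.06,0,0,0,0],[0,0,0,0,0,0,0],[0,0,0,0,0,0,0],[0,0,0,0,0,0,0]]'; python3 -c "
from h import *
s=monitor.state();print(s['ee_pos'],s['wrist_force'],s['torque'])"
```

```text
time_s: 40.85
ee_pos: [0.5379, -0.1855, 0.1704]
ee_rot: [-2.451, 1.962, 0.0]
wrist_force: [-0.7, 0.2, -1.5]
gripper_width: 0.027
[ 0.53787045 -0.18552608  0.17043562] [-0.74904546  0.2161403  -1.469942  ] [-0.04840286  0.13877482  0.00468174]
```

```bash
python3 -m jog '[[0,0.02,0.04,0,0,0,0],[0,0,0,0,0,0,0.55],[0,0,0,0,0,0,0.8],[0,0,0,0,0,0,1],[0,0,-1.5,0,0,0,1]]'; python3 -m jog '[[0,0,-3,0,0,0,1],[0,0,-4,0,0,0,1],[0,0,-4,0,0,0,1],[0,0,-2,0,0,0,1],[0,0,0,0,0,0,1]]'; python3 chk.py w27; python3 -c "
from h import *
p,d=snap('side');save('s27',cv2.resize(p[150:330,280:480],None,fx=3.3,fy=3.3,interpolation=cv2.INTER_CUBIC))"
```

```text
time_s: 41.48
ee_pos: [0.5374, -0.1855, 0.185]
ee_rot: [-2.451, 1.962, 0.002]
wrist_force: [-0.8, -0.4, 0.6]
gripper_width: 0.0854
time_s: 42.1
ee_pos: [0.5372, -0.1857, 0.3239]
ee_rot: [-2.45, 1.961, -0.004]
wrist_force: [0.1, -0.5, -0.6]
gripper_width: 0.0851
[ 0.5371 -0.1857  0.3227] F [-0.43  0.85  0.06] T [0.05 0.   0.  ]
a 0.4826 b -0.3001
tilt tool [2.0e-04 4.1e-03 1.0e+00]
tabtop 555 [ 0.0002 -0.0145  0.1278] [-0.0109 -0.0268  0.1257] [ 0.0105 -0.0073  0.1359]
```

View pics/w27.png

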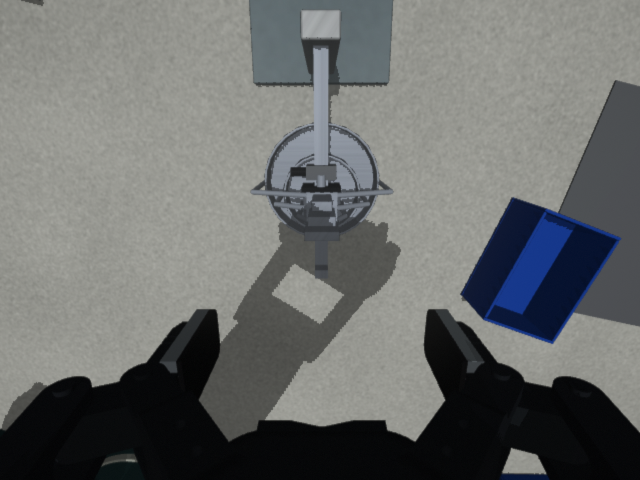

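View pics/s27.png

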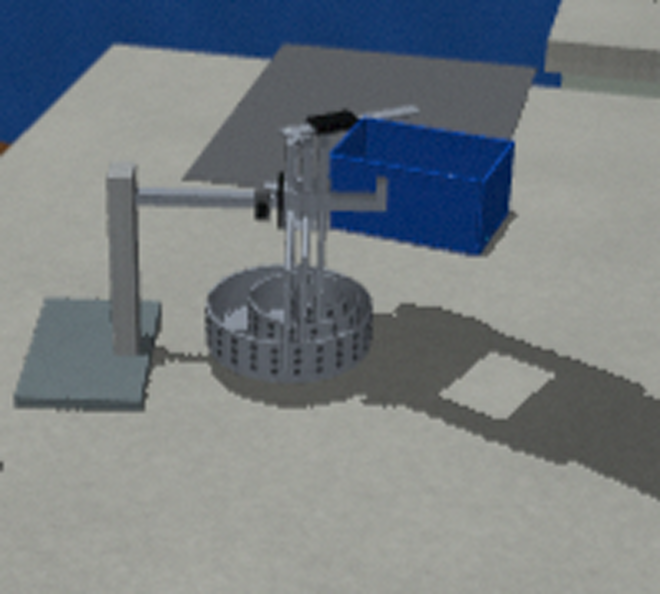

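All three hang nested. I let them settle and measure the tab spacing before signing off.

```bash
python3 -m jog '[[0,0,-1,0,0,0,1],[0,0,0,0,0,0,1],[0,0,0,0,0,0,1],[0,0,0,0,0,0,1],[0,0,0,0,0,0,1]]'; python3 chk.py w28; python3 - <<'E'
from h import *
p,w=cloud('wrist'); x,y,z=w[...,0],w[...,1],w[...,2]
a=.9751*x+.2216*y; b=-.2216*x+.9751*y+.3
for n,lo,hi in [('tabtop',.190,.202),('crooktop',.154,.168)]:
    k=(z>lo)&(z<hi)&(abs(b)<.02)&(a>.46)&(a<.54)
    h,e=np.histogram(a[k],np.arange(.466,.536,.002)); print(n,dict(zip((e[:-1]*1e3).round(),h)))
    for c in (.482,.494,.506):
        m=k&(abs(a-c)<.005)
        if m.any(): print(c,m.sum(),np.median(a[m]).round(4),'b',b[m].min().round(4),b[m].max().round(4),'z',np.median(z[m]).round(4))
save('w28c',cv2.resize(p[100:290,230:410],None,fx=3,fy=3,interpolation=cv2.INTER_CUBIC))
for c in ['top']:
    q,d=snap(c);save('top28',q)
E
```

```text
time_s: 42.82
ee_pos: [0.5364, -0.1855, 0.3286]
ee_rot: [-2.452, 1.963, 0.008]
wrist_force: [-0.1, 0.1, -0.0]
gripper_width: 0.0859
[ 0.5365 -0.1854  0.3286] F [-0.15 -0.35  0.24] T [ 0.01 -0.04  0.05]
a 0.482 b -0.2997
tilt tool [ 0.0046 -0.0023  1.    ]
tabtop 551 [ 0.001  -0.016   0.1325] [-0.0102 -0.0284  0.13  ] [ 0.0115 -0.0084  0.1405]
tabtop {np.float64(466.0): np.int64(0), np.float64(468.0): np.int64(0), np.float64(470.0): np.int64(0), np.float64(472.0): np.int64(0), np.float64(474.0): np.int64(0), np.float64(476.0): np.int64(28), np.float64(478.0): np.int64(71), np.float64(480.0): np.int64(79), np.float64(482.0): np.int64(86), np.float64(484.0): np.int64(141), np.float64(486.0): np.int64(1), np.float64(488.0): np.int64(0), np.float64(490.0): np.int64(66), np.float64(492.0): np.int64(69), np.float64(494.0): np.int64(62), np.float64(496.0): np.int64(104), np.float64(498.0): np.int64(4), np.float64(500.0): np.int64(0), np.float64(502.0): np.int64(41), np.float64(504.0): np.int64(57), np.float64(506.0): np.int64(41), np.float64(508.0): np.int64(74), np.float64(510.0): np.int64(
[... 1027 characters left out ...]
p.int64(22), np.float64(500.0): np.int64(22), np.float64(502.0): np.int64(25), np.float64(504.0): np.int64(28), np.float64(506.0): np.int64(28), np.float64(508.0): np.int64(49), np.float64(510.0): np.int64(63), np.float64(512.0): np.int64(78), np.float64(514.0): np.int64(143), np.float64(516.0): np.int64(20), np.float64(518.0): np.int64(24), np.float64(520.0): np.int64(21), np.float64(522.0): np.int64(65), np.float64(524.0): np.int64(85), np.float64(526.0): np.int64(59), np.float64(528.0): np.int64(69), np.float64(530.0): np.int64(80), np.float64(532.0): np.int64(61)}
0.482 10 0.4855 b -0.0136 0.014 z 0.1621
0.494 63 0.4962 b -0.0127 0.0133 z 0.1605
0.506 173 0.5077 b -0.0135 0.0132 z 0.1604
```

View pics/w28c.png

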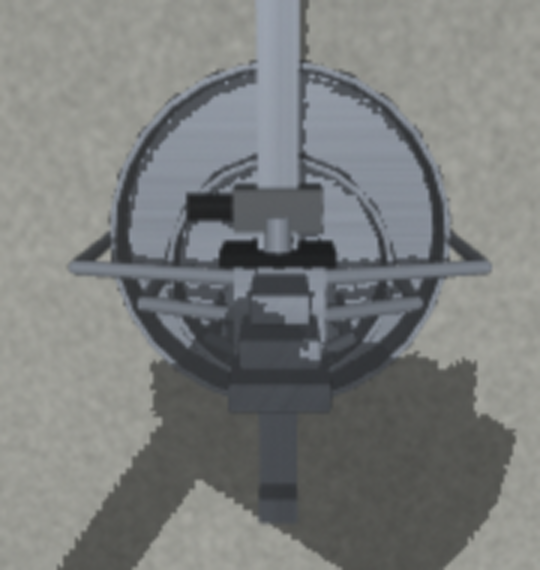

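View pics/top28.png

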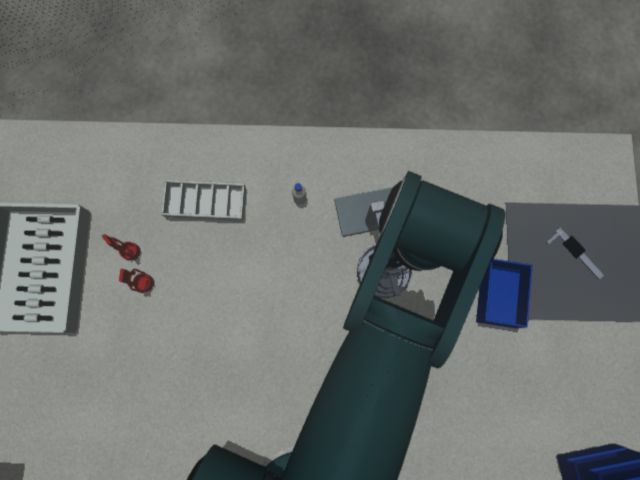

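Tab tops are all at z = 0.196 m, 12 mm apart, and centred on the bar. The bottle, tray and bin look to be where they were at the start. I'm handing in.

```bash
python3 -c "
from bench import order
print(order.sign_off())"
```

```text
the job is handed in; nothing more can be done
None
```

The large, medium and steel small baskets are hanging nested on the bar, and the job was handed in at about 43 s of the 72 s allowed. No verdict is reported.

**Pressing:** each basket was pressed back until the sprung buffer gave. The wrist force levelled at about 8 N for the large, 7 N for the medium and 7 N for the small. Each was held for more than half a second, then eased off before letting go. The wrist force is only an indirect reading; the force on the buffer itself was not measured.

**Last checks:**
- **Height:** the tab tops were all at z = 0.196 m, which puts the slot roofs on the bar top.
- **Spacing:** neighbours were 12.0 and 12.1 mm apart, crook against crook.
- **Alignment:** the tabs were centred on the bar within about 0.3 mm and looked square to it.
- **Surroundings:** the gripper was clear of everything. The bottle, tray, bin and red baskets looked unmoved in the top view, but I did not measure them.

**Disagreements:**
- The side camera put the bar 2–3 mm off from the top and wrist cameras, so I used the wrist view for alignment.
- Moves along the bar drifted sideways by up to 4 mm and were corrected before each lowering.

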